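# Free the retaining plate of a sample mill held by a left-hand nut

## Task

Take the slotted retaining plate off the sample mill for washing. Its crank nut has a left-hand thread: feel that it gives when you swing the crank clockwise (seen from above), and back it off gently all the way until it comes up against its stop, without leaning on the crank at either end of its travel. Then slide the plate out of its guides by its handle, never dragging it against the nut, and put it down flat in the white wash tray, leaving the nut backed off and the other things on the bench where they are.

Things in the scene. Friction and masses are not known exactly. Their poses are not given: they have to be found in the camera images.
- mill: Sample mill, fixed: round white housing 184 mm across, flat steel top 60 mm above its origin (centre of the underside, on the spindle axis, z up). A 12 mm stud stands on the axis up to 78 mm. Two rails 8 mm high run along y at x = +-36 mm, y = -40 to +50 mm; the plate lies between them with 2 mm play each side and leaves towards +y. Switch box, 42 mm high, at -y.
- crank_nut: Captive steel crank nut on the stud: 32 mm hub, one flat arm to an upright sleeve. Origin on the spindle axis; x points along the arm. LEFT-hand thread: clockwise from above loosens it and raises it 10 mm per turn; counter-clockwise locks solid after at most 0.4 turn. Turning takes about 0.22 N m, no spring. The solid loose-end stop is 0.55 to 0.93 turns off, unmarked: feel for it. 
- spindle: The threaded stud on which the nut runs, standing in the mill's rubber mounts. Origin on its axis, 60 mm above the mill's origin. It yields sideways about 1 mm for every 10 N pushed on the nut or crank and springs back; pushed more than 2 mm off the mill's axis (20 N) the mounts are overloaded: that is forcing it. A gripper's pinch on the sleeve does not count, only the net sideways push.
- crank_grip (a point): Middle of the crank's upright black sleeve, 50 mm from the spindle axis: 18 mm diameter, 42 mm tall (top 21 mm above this point), free to spin on its own axis, so it can be held and led round without turning the gripper. Flat arm 24 to 34 mm below this point. z up, x points from the spindle axis out through the sleeve. Starts 127 to 131 mm above the mill's origin, rises about 9 mm in all.
- nut_collar: The nut's lower collar, 22 mm diameter, rises with the nut. Origin: centre of its lower face, 65 to 69 mm above the mill's origin at the start. While low it sits in the plate's pocket and locks the plate; at the nut's stop it is 2 mm clear above the plate.
- plate: Slotted steel retaining plate, 0.22 to 0.45 kg, on the mill's top under the nut. Origin: underside, on the spindle axis when fitted, axes as the mill's. 60 mm wide (x), y = -28 to +84 mm; 4 mm thick, but 12 mm at |y| < 28 mm, where a 28 mm pocket takes the nut's collar. A 15 mm slot for the stud opens to -y: slide the plate 50 mm or more to +y, then it can be lifted clear of the nut.
- plate_handle (a point): Grip point on the plate's handle: an upright steel bar 12 mm thick (along the plate's y), 40 mm long (along x), top 40 mm above the plate's underside, at the plate's y = +72 mm. This point is 28 mm above the underside. Axes as the plate's.
- wash_tray: Open white tray fixed to the bench, empty, 210 x 210 mm outside, 30 mm high, 5 mm walls and floor. Origin: centre of the underside.
- petri: Bystander: low glass dish, 70 mm across, 14 mm high, origin at its underside.
- wrench: Bystander: spanner 150 mm long lying on the bench, not needed.
- bottle_a: Bystander: clear bottle 72 mm across, 160 mm high, origin at its underside.
- bottle_b: Bystander: brown bottle 60 mm across, 150 mm high, origin at its underside.
- beaker: Bystander: glass beaker 80 mm across, 85 mm high, origin at its underside.
- gasket: Bystander: rubber ring 44 mm across, 8 mm high, origin at its underside.
- jar_cap: Bystander: white jar cap 52 mm across, 16 mm high, origin at its underside.
Things that resemble listed ones, but are neither listed nor needed, are in the scene too. Leave any purple or red look-alike of the mill alone. There is more than one size of the plate; the one meant has the size given above.

How it is judged:
On the way, in this order (a step that is already met when the one before it is completed fails the run):
1. the nut is backed off clockwise to its stop, with the plate still in place (z of crank_grip in the frame of mill above 0.1357 m and x of crank_grip in the frame of mill below 0.0075 m and y of crank_grip in the frame of mill below -0.046 m and distance of plate from where it was at the start of the episode below 0.01 m), for 0.2 s.
2. the plate has been slid out along its guides, clear of the stud and still level (y of plate in the frame of mill above 0.04 m and angle between plate's own z axis and vertical below 0.35 rad), for 0.05 s.
At the end, for the whole second after the job is handed in: The crank nut is at its clockwise stop (within 0.15 rad) and the plate lies flat (within 0.06 rad) on the floor of the wash tray, inside its walls, at rest and released (z of crank_grip in the frame of mill above 0.1357 m and x of crank_grip in the frame of mill below 0.0075 m and y of crank_grip in the frame of mill below -0.046 m and z of plate in the frame of wash_tray below 0.009 m and angle between plate's own z axis and vertical below 0.06 rad and horizontal distance between plate and wash_tray below 0.11 m and horizontal distance between plate_handle and wash_tray below 0.13 m and linear speed of plate below 0.02 m/s); the robot touches nothing.
It fails at once if the crank nut is forced: its rubber-mounted spindle is shoved more than 2 mm (20 N) off the mill's axis (horizontal distance between spindle and mill above 0.002 m).
It fails at once if the plate is dragged against the nut with more than 15 N (contact force between plate and nut_collar above 15 N).
It fails at once if a bystander is moved by more than 30 mm (distance of any of petri, wrench, bottle_a, bottle_b, beaker, gasket, jar_cap from where it was at the start of the episode above 0.03 m).
It also fails if it takes over 72 s, if anything falls off the work surface, if the arm or the gripper's body presses on something with over 40 N, if the wrist force passes 120 N, or if a joint passes its speed limit or range.

## Robot

A 6-joint arm with a two-finger parallel gripper is mounted at the origin on the work surface. World frame = base frame: x ahead of the robot, y to its left, z up, the work surface at z = 0. Lengths are in m, angles in rad, forces in N, time in s.
With the tool pointing down it reaches from about 0.375 to 0.9 m from the base axis. Payload 3.1 kg.
Tool frame: the origin (TCP) lies midway between the tips of the shut fingers; the grasp point (between the pads) lies 19 mm behind it (manip.hold_point_z is the distance from the TCP to the grasp point, in m); x points along the fingers, y is the direction in which the jaws open and shut, and the axes are right-handed (so a half turn about x gives the same grasp; the last joint's range is limited). The gripper opens to 85 mm and grips with 20 to 120 N. Pads are 22 mm wide; open, the fingers measure 114 mm over their backs; the gripper's body (76 mm by 85 mm) begins 54 mm behind the grasp point. The pads swing forward as they close: fully open they stand 13 mm farther back than shut.
Start: joints at [1.109, 0.527, 1.433, -0, 1.181, -0.178], TCP at [0.175, 0.6, 0.231] pointing down, gripper open.
Joint ranges: [-3.08, 3.08], [-0.75, 2.2], [0.22, 2.44], [-1.43, 4.57], [0, 2.65], [-2.85, 2.85]. Speed limits (rad/s): [2.79, 2.79, 3.14, 3.14, 3.14, 3.14].

## Interface

Orientations are given as a unit quaternion [x, y, z, w].
In Python, from station import manip, snapshot gives the robot as it stands.
- The arm moves only by the tool play_rows, never from a script. Its argument "series" is a list of rows, each a list of 4 numbers: the shift along the tool's x, y, z in m, then the turn about the tool's x in degrees. In form: [[tx, ty, tz, spin], ...]. A call has 1 to 20 rows; each row is the pose to reach, as a shift and turn from the pose measured when the call began, along the tool's axes at that moment; what a row does not reach only later rows make up. A row lasts 1/10 s, in which the tool goes at most 50 mm and 8.59 degrees, less where a joint would pass 70% of its speed; a pose out of reach is approached as far as the arm can. A call with a gripper value outside its range is refused whole. "claw" is the opening in per cent of the stroke, from 0 (shut) to 100 (fully open), set as the call begins (left out, the last holds). The fingers move at their own pace and stop on an object; "force" is the grip in N (left out, the last holds). Time passes only in rows, so rows that repeat a pose let the fingers close. It gives the time, the measured TCP pose, the force and the opening at its end, in the units of the state.
- manip.sense(): the state, without advancing time (a new reading comes with each control period).
- snapshot(name): name is "scene" or "side" or "wrist"; returns a dict with "image" (420x560x3 uint8, blue, green, red), "depth" (420x560 float32, m along the optical axis (not along the pixel's ray), 0 where there is no reading), "fov_y" (degrees; the focal length in pixels is half the picture's height over the tangent of half this angle, whatever the lens; pixels are square), "cx", "cy" (the principal point, pixels), "R" (3x3) and "t" (3): a world point X has camera coordinates R X + t. Camera axes: x right, y down, z forward; pixel columns grow to the right and rows downward; lengths in m; the calibration is good to about 2 mm. The wrist camera is an equidistant fisheye: a pixel r from the principal point sees the ray r / f radians off the axis. A picture is of the moment at which its call begins.
- manip.sign_off(): hands the job in, once; it reports no verdict.
The state is a dict: "t": time; "q": joint angles; "qd": joint speeds; "tau": joint torques, N m; "tcp_pos": TCP position; "tool_rot": TCP orientation; "force": force on the tool from outside, world axes, zero at the start; "ft_torque": the same for the moment, N m; "finger_gap": opening from 0.0 (shut) to 1.0 (fully open).
Only numpy, scipy, OpenCV 4.12 (cv2) and the standard library are available. Lean on these libraries where they do the work, as an engineer would, in place of code of your own. Each camera call takes 0.05 s, during which the arm holds its last target.

## Working session

There is one attempt and no reset: what is moved stays moved. The work goes in short steps, Python scripts to look and compute and a tool call to move; the robot and the scene stay as the last step left them, time stands still between calls to the robot, and variables do not carry over. Pictures are saved under pics/ and viewed, and the job is handed in when it is done.

Besides the shell and the picture viewer there is one more tool, called after "Emit:" as a command line: name --pt "numbers of a row" for each row, then --argument value for the rest. play_rows: Moves the arm, as the interface text tells. Its arguments: {"type":"object","properties":{"series":{"type":"array","items":{"type":"array","items":{"type":"number"}}},"claw":{"type":"number"},"force":{"type":"number"}},"required":["series"]}

```bash
ls; mkdir -p pics; cat > h.py <<'E'
import numpy as np, cv2
from station import manip, snapshot
def cam(n):
    s=snapshot(n); s['f']=210/np.tan(np.radians(s['fov_y']/2)); return s
def pts(s):
    h,w=s['depth'].shape; v,u=np.mgrid[:h,:w]
    d=s['depth'].astype(float); X=np.stack([(u-s['cx'])/s['f']*d,(v-s['cy'])/s['f']*d,d],-1)
    return (X-np.array(s['t']))@np.array(s['R'])   # R^T(X-t)
E
python3 - <<'E'
from h import *
import pickle
for n in('scene','side','wrist'):
    s=cam(n); cv2.imwrite(f'pics/{n}0.png',s['image']); pickle.dump(s,open(f'{n}0.pkl','wb'))
    print(n,s['fov_y'],s['cx'],s['cy'],-np.array(s['R']).T@np.array(s['t']))
print(manip.sense()); print(manip.hold_point_z)
E
```

```text
pics
scene 52.22866352321901 278.31551818514413 203.57639304355078 [1.4681135  0.13219759 0.85972094]
side 43.8880309784819 283.4098035325286 213.41663175648628 [-0.11414489 -0.84965009  1.10073055]
wrist 65.70646984690485 278.9403949437247 210.08271128546767 [0.10983844 0.61816786 0.37205454]
{'t': 0.15, 'q': array([ 1.10850137e+00,  5.28261249e-01,  1.43360460e+00,  4.19000998e-06,
        1.18140586e+00, -1.78484419e-01]), 'qd': array([ 3.83974031e-05, -2.10512679e-03, -3.11661357e-03, -9.76708453e-04,
        1.42078359e-03,  8.37929188e-04]), 'tau': array([ 9.85771403e-04, -4.42743945e+01, -1.78275597e+01, -2.61590412e-04,
        5.56631538e-03,  1.53483182e-05]), 'tcp_pos': array([0.17472308, 0.5995107 , 0.2305542 ]), 'tool_rot': array([ 0.09944328,  0.70018711, -0.10056927,  0.6998106 ]), 'force': array([ 0.06046298,  0.59322185, -0.18295634]), 'ft_torque': array([-0.0330975 ,  0.01769109,  0.02287386]), 'finger_gap': 0.9986184464251192}
0.0187
```

View pics/scene0.png

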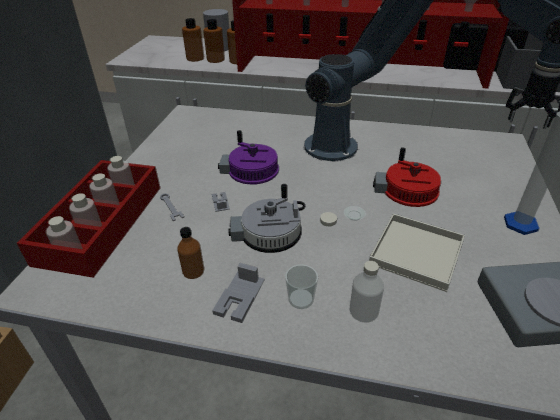

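View pics/side0.png

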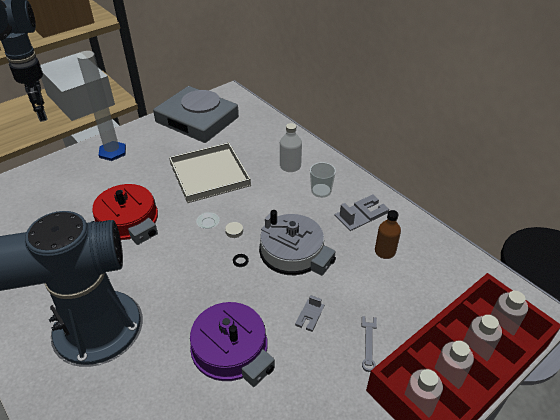

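View pics/wrist0.png

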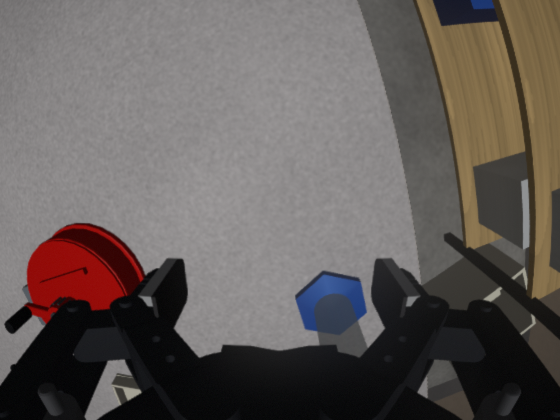

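Mill candidates are purple (scene 253,162), red (412,183) and white/grey (270,222). Plate candidates are a large loose one (240,290), a small loose one (221,202) and the one fitted on the white mill. I choose the white mill with its fitted plate, and will check it in a close crop.

```bash
python3 - <<'E'
from h import *
import pickle
s=pickle.load(open('scene0.pkl','rb')); d=pickle.load(open('side0.pkl','rb'))
a=cv2.resize(s['image'][170:260,215:320],None,fx=5,fy=5,interpolation=cv2.INTER_CUBIC)
b=cv2.resize(d['image'][195:285,245:350],None,fx=5,fy=5,interpolation=cv2.INTER_CUBIC)
cv2.imwrite('pics/crop_s.png',a); cv2.imwrite('pics/crop_d.png',b)
for n,c,(u0,u1,v0,v1) in(('scene',s,(215,320,170,260)),('side',d,(245,350,195,285))):
    P=pts(c)[v0:v1,u0:u1].reshape(-1,3)
    m=(P[:,2]>.015)
    Q=P[m]
    print(n,len(Q),'zhist',np.histogram(Q[:,2],bins=np.arange(0.0,.17,.005))[0])
    top=Q[(Q[:,2]>.05)]; print(top.min(0),top.max(0))
    t=Q[Q[:,2]>.115]; print('top',t.mean(0),t[:,2].max(),len(t))
# tray
for n,c,(u0,u1,v0,v1) in(('scene',s,(365,470,210,290)),('side',d,(160,260,140,205))):
    P=pts(c)[v0:v1,u0:u1].reshape(-1,3)
    q=P[(P[:,2]>.022)&(P[:,2]<.04)]
    r=cv2.minAreaRect((q[:,:2]*1000).astype(np.float32)); print(n,'tray',r,len(q))
P=pts(s); print('table z',P[300,150],P[130,250])
E
```

```text
scene 3311 zhist [  0   0   0 166 144 167 160 166 264 120 133 634 623 179 150  10  17  24
  24  55  66  69  16   7  11  10   7  11  12  14   9   0   0]
[ 0.29035958 -0.27200201  0.05004062] [1.4681135  0.13219759 0.85972094]
top [ 0.83622738 -0.00402995  0.38709519] 0.8597209387306214 124
side 3560 zhist [  0   0   0  93 101 110 120 165 254 125 160 931 709 223 143  19  18  27
  22  47  85  77  13  10   7  11   9  11   7  21  10   0   0]
[-0.11414489 -0.84965009  0.05006117] [ 0.74045069 -0.02779367  1.10073055]
top [ 0.32689207 -0.29158563  0.39830847] 1.1007305523114983 118
scene tray ((540.1629028320312, 311.9031677246094), (210.68458557128906, 216.04348754882812), 73.34148406982422) 693
side tray ((537.3241577148438, 308.2767333984375), (221.9992218017578, 211.80528259277344), 73.0110092163086) 465
table z [ 0.85009209 -0.35284202 -0.00112477] [-0.07196361 -0.34387585 -0.00303291]
```

View pics/crop_s.png

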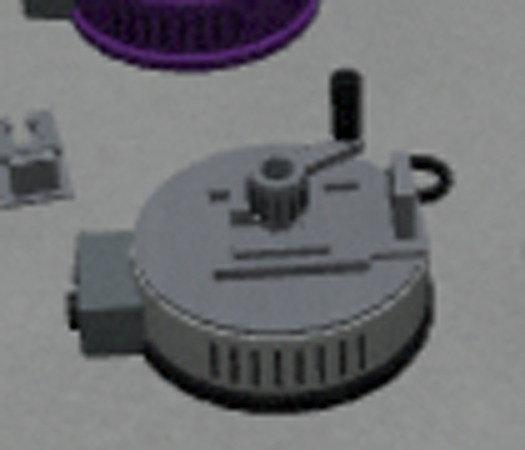

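View pics/crop_d.png

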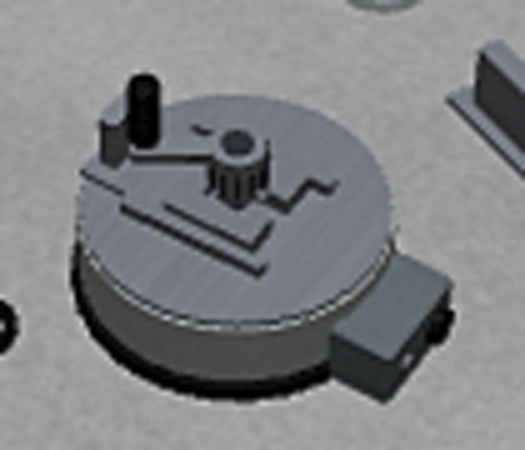

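The crops confirm it: grey-white mill, hub at about scene (271,208), black sleeve about (284,191), handle bar about (296,210), and switch box on the opposite side about (237,230). The black ring behind the handle is the gasket on the bench. Next I measure these.

```bash
python3 - <<'E'
from h import *
import pickle
for n,(u0,u1,v0,v1) in(('scene',(215,320,170,260)),('side',(245,350,195,285))):
    c=pickle.load(open(n+'0.pkl','rb'))
    P=pts(c)[v0:v1,u0:u1].reshape(-1,3); I=c['image'][v0:v1,u0:u1].reshape(-1,3).astype(int)
    ok=c['depth'][v0:v1,u0:u1].ravel()>0; P=P[ok];I=I[ok]
    near=(np.hypot(*(P[:,:2]-[.47,-.07]).T)<.25); P=P[near];I=I[near]
    t=P[(P[:,2]>.057)&(P[:,2]<.066)]
    print(n,'plane med',np.median(t,0), cv2.minEnclosingCircle((t[:,:2]*1000).astype(np.float32)), len(t))
    hull=cv2.convexHull((t[:,:2]*1000).astype(np.float32)); 
    (x,y),ax,an=cv2.fitEllipse(hull); print(' ell',x,y,ax)
    H=P[(P[:,2]>.112)]; 
    print(' high', H.mean(0), H[:,2].max(), len(H), np.round(H.min(0),3),np.round(H.max(0),3))
    M=P[(P[:,2]>.09)&(P[:,2]<.112)]
    k=M-H.mean(0); near=np.hypot(k[:,0],k[:,1])
    # clusters in xy
    hdl=M
    import collections
    g=np.round(M[:,:2]*1000).astype(int)
    from scipy.cluster.hierarchy import fcluster,linkage
    l=fcluster(linkage(M),.012,'distance')
    for j in set(l): 
        q=M[l==j]; print('  cl',len(q),np.round(q.mean(0),4),np.round(q.min(0),3),np.round(q.max(0),3))
    b=P[(P[:,2]>.038)&(P[:,2]<.046)&((P[:,1]<-.1))]
    print(' box',len(b),b.mean(0) if len(b) else 0)
E
```

```text
scene plane med [ 0.55693516 -0.10875789  0.06026473] ((460.9902038574219, -150.3204345703125), 171.18798828125) 1221
 ell 453.6808776855469 -134.4965057373047 (196.33847045898438, 359.948486328125)
 high [ 0.5007929  -0.07657819  0.13392045] 0.15207851564054242 90 [ 0.491 -0.087  0.112] [ 0.508 -0.069  0.152]
  cl 48 [ 0.5174 -0.0411  0.098 ] [ 0.496 -0.051  0.09 ] [ 0.535 -0.033  0.102]
  cl 173 [ 0.5296 -0.1     0.1031] [ 0.494 -0.127  0.09 ] [ 0.554 -0.069  0.112]
 box 269 [ 0.52376445 -0.19622219  0.04175272]
side plane med [ 0.52223803 -0.13284533  0.06012437] ((530.6077880859375, -114.59742736816406), 89.24691009521484) 1458
 ell 531.2095947265625 -114.23052215576172 (170.95465087890625, 175.3460693359375)
 high [ 0.49085226 -0.08400206  0.13560525] 0.1526290024156459 91 [ 0.484 -0.092  0.112] [ 0.504 -0.071  0.153]
  cl 207 [ 0.519  -0.1077  0.1034] [ 0.484 -0.133  0.09 ] [ 0.546 -0.079  0.112]
  cl 32 [ 0.4985 -0.0497  0.0975] [ 0.488 -0.057  0.09 ] [ 0.51  -0.041  0.104]
 box 342 [ 0.53576725 -0.19934963  0.04177857]
```

```bash
cat > meas.py <<'E'
from h import *
import pickle
from scipy.optimize import least_squares
from scipy.cluster.hierarchy import fcluster,linkage
def circ(q,r,x0):
    f=lambda p:np.hypot(q[:,0]-p[0],q[:,1]-p[1])-r
    o=least_squares(f,x0,loss='soft_l1',f_scale=.001); return o.x, np.median(abs(f(o.x)))
if __name__=='__main__':
  for n,(u0,u1,v0,v1) in(('scene',(215,320,170,262)),('side',(245,350,195,285))):
    c=pickle.load(open(n+'0.pkl','rb')); P=pts(c); print(n)
    W=P[v0:v1,u0:u1].reshape(-1,3); I=c['image'][v0:v1,u0:u1].reshape(-1,3).astype(int)
    k=np.hypot(*(W[:,:2]-[.525,-.11]).T)<.13; W=W[k]; I=I[k]
    C0=np.array([.525,-.11])
    w=W[(W[:,2]>.02)&(W[:,2]<.052)&(np.hypot(*(W[:,:2]-C0).T)>.08)]
    x,e=circ(w,.092,C0); 
    w=w[abs(np.hypot(*(w[:,:2]-x).T)-.092)<.004]; x,e=circ(w,.092,x); print(' housing',np.round(x,4),e,len(w))
    s=W[(W[:,2]>.115)&(I.max(1)<70)]
    xs,e=circ(s,.009,s[:,:2].mean(0)+[-.003,0]); print(' sleeve',np.round(xs,4),e,len(s),'top',np.percentile(s[:,2],[95,99]))
    m=W[(W[:,2]>.085)&(W[:,2]<.125)&(np.hypot(*(W[:,:2]-x).T)<.028)]
    print(' hub z hist',np.histogram(m[:,2],bins=np.arange(.085,.126,.003))[0])
    ht=m[(m[:,2]>.098)]; print(' hubtop box',ht.min(0),ht.max(0))
    h=W[(W[:,2]>.082)&(W[:,2]<.108)&(np.hypot(*(W[:,:2]-x).T)>.056)&(np.hypot(*(W[:,:2]-x).T)<.1)&(I.max(1)>50)&(np.hypot(*(W[:,:2]-xs).T)>.014)]
    r=cv2.minAreaRect((h[:,:2]*1000).astype(np.float32)); print(' handle',len(h),r,h.mean(0),h[:,2].max())
    t=h[h[:,2]>.097]; print('   top',len(t),t.mean(0),cv2.minAreaRect((t[:,:2]*1000).astype(np.float32)))
    b=W  # box
    Pb=P[v0:v1,u0:u1].reshape(-1,3); bb=Pb[(Pb[:,2]>.036)&(Pb[:,2]<.046)&(np.hypot(*(Pb[:,:2]-x).T)>.094)&(np.hypot(*(Pb[:,:2]-x).T)<.15)]
    rb=cv2.minAreaRect((bb[:,:2]*1000).astype(np.float32)); print(' box',rb, 'dir',np.degrees(np.arctan2(*(np.array(rb[0])/1000-x)[::-1])))
E
python3 meas.py
```

```text
scene
 housing [ 0.5301 -0.1138] 0.001176405580875589 456
 sleeve [ 0.4957 -0.0779] 0.0011472856299007527 67 top [0.15071669 0.15139875]
 hub z hist [11  7  9 14 16 13 41 28  8  0  0  0  0]
 hubtop box [ 0.50862015 -0.12688076  0.09809788] [ 0.55387758 -0.08980992  0.11012792]
 handle 58 ((515.2247314453125, -41.45914840698242), (39.84104919433594, 11.06801986694336), 19.280149459838867) [ 0.51927804 -0.04058621  0.095979  ] 0.1020974940257494
   top 38 [ 0.51465546 -0.0415918   0.09952075] ((514.7274169921875, -41.41675567626953), (38.91526412963867, 10.669119834899902), 19.143781661987305)
 box ((585.8277587890625, -138.2633056640625), (202.1824951171875, 68.11229705810547), 75.22560119628906) dir -23.685291164875416
side
 housing [ 0.5407 -0.1178] 0.0018024045604390776 249
 sleeve [ 0.4948 -0.0802] 0.0012069111813343058 84 top [0.1515036  0.15202113]
 hub z hist [13 10  5  9 11 18 42 28 12  0  0  0  0]
 hubtop box [ 0.51539114 -0.13284497  0.0981223 ] [ 0.54626081 -0.09655154  0.11181879]
 handle 27 ((499.02252197265625, -46.55298614501953), (23.090641021728516, 10.834515571594238), 49.80727767944336) [ 0.49905763 -0.0497171   0.09625106] 0.1041142334262923
   top 17 [ 0.50016007 -0.04785514  0.10032148] ((500.1627197265625, -46.48820495605469), (22.90045928955078, 10.199748992919922), 36.14998245239258)
 box ((505.8519287109375, -162.8101806640625), (75.2688980102539, 206.71942138671875), 44.34832000732422) dir -127.7131920786629
```

```bash
cat >> h.py <<'E'
from scipy.spatial.transform import Rotation as Ro
def st(): 
    s=manip.sense(); s['M']=Ro.from_quat(s['tool_rot']).as_matrix(); return s
def rel(s,p): return s['M'].T@(np.array(p)-s['tcp_pos'])
def yawy(s): return np.degrees(np.arctan2(s['M'][1,1],s['M'][0,1]))
E
python3 - <<'E'
from h import *
s=st(); print(np.round(s['M'],3),yawy(s))
print(rel(s,[.51,-.09,.30]))
import pickle
w=pickle.load(open('wrist0.pkl','rb')); R=np.array(w['R']); print('cam axes in tool', np.round(s['M'].T@R.T,3), 'pos',s['M'].T@(-R.T@np.array(w['t'])-s['tcp_pos']))
E
```

```text
[[-0.001  0.28   0.96 ]
 [-0.002  0.96  -0.28 ]
 [-1.    -0.002 -0.   ]] 73.73877722912188
[-0.06866293 -0.56815751  0.51491823]
cam axes in tool [[-0.001 -0.265  0.964]
 [ 1.     0.     0.001]
 [-0.     0.964  0.265]] pos [-0.14147933 -0.00049174 -0.06755597]
```

Emit:
play_rows --pt "-0.03 -0.02 0.02 -2" --pt "-0.06 -0.05 0.05 -4" --pt "-0.08 -0.08 0.08 -6" --pt "-0.1 -0.11 0.11 -8" --pt "-0.1 -0.14 0.14 -10" --pt "-0.1 -0.17 0.17 -12" --pt "-0.1 -0.2 0.2 -14" --pt "-0.1 -0.23 0.23 -16" --pt "-0.1 -0.26 0.26 -18" --pt "-0.1 -0.29 0.29 -20" --pt "-0.1 -0.32 0.32 -22" --pt "-0.1 -0.35 0.35 -24" --pt "-0.1 -0.38 0.38 -26" --pt "-0.1 -0.41 0.41 -28" --pt "-0.1 -0.44 0.44 -30" --pt "-0.1 -0.47 0.47 -31" --pt "-0.1 -0.5 0.5 -31" --pt "-0.1 -0.53 0.53 -31" --pt "-0.1 -0.55 0.55 -31" --pt "-0.1 -0.564 0.566 -31" --claw 45 --force 20

```text
t: 2.15
tcp_pos: [0.5608, -0.1025, 0.3308]
tool_rot: [-0.09, 0.702, 0.09, 0.701]
force: [-0.5, 1.3, -0.1]
finger_gap: 0.442
```

Emit:
play_rows --pt "0 0 0 0" --pt "0 0 0 0" --pt "0 0 0 0"

```text
t: 2.45
tcp_pos: [0.5599, -0.1013, 0.3305]
tool_rot: [-0.09, 0.702, 0.09, 0.7]
force: [-0.1, 0.4, 0.2]
finger_gap: 0.45
```

```bash
python3 - <<'E'
from h import *
import pickle
s=st(); print(s['t'],s['tcp_pos'],s['q'],yawy(s),s['finger_gap'],s['force'])
w=cam('wrist'); pickle.dump(w,open('wrist1.pkl','wb')); cv2.imwrite('pics/wrist1.png',w['image']); print(w['fov_y'],w['f'])
E
```

```text
2.45 [ 0.55990999 -0.10131067  0.33047417] [-3.74526453e-01  3.51935152e-01  1.44490583e+00 -1.57274051e-03
  1.34709409e+00 -2.20100800e+00] 104.66976572927726 0.45033542088432016 [-0.13828652  0.41745492  0.16421063]
65.70646984690485 325.19226210127806
```

View pics/wrist1.png

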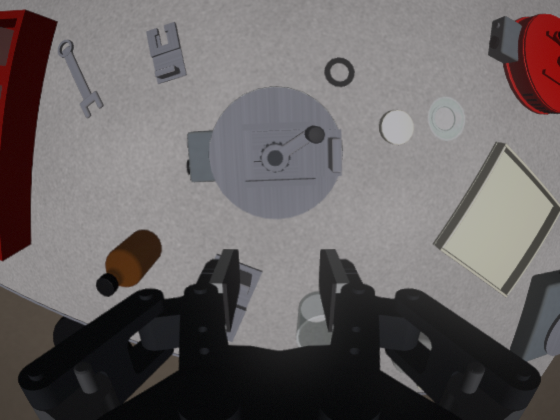

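The wrist view from above shows hub (275,157), black sleeve (315,134), handle (337,155), rails running roughly left-right in the image, switch box (200,156), tray (500,220) and gasket (339,72). I measure from this view by casting rays.

```bash
cat >> h.py <<'E'
def frays(s,uv):
    uv=np.atleast_2d(uv).astype(float); d=uv-[s['cx'],s['cy']]; r=np.hypot(*d.T)+1e-9; th=r/s['f']
    D=np.c_[d/r[:,None]*np.sin(th)[:,None],np.cos(th)]; return D@np.array(s['R']), -np.array(s['R']).T@np.array(s['t'])
def onz(s,uv,z):
    D,c=frays(s,uv); return c+D*((z-c[2])/D[:,2])[:,None]
E
python3 - <<'E'
from h import *
import pickle
w=pickle.load(open('wrist1.pkl','rb')); I=w['image']; g=cv2.cvtColor(I,cv2.COLOR_BGR2GRAY)
x0,y0=180,75
cv2.imwrite('pics/w1c.png',cv2.resize(I[y0:y0+150,x0:x0+180],None,fx=4,fy=4,interpolation=cv2.INTER_CUBIC))
# sleeve top: dark mask
m=((g<45)).astype(np.uint8); n,l,stt,c=cv2.connectedComponentsWithStats(m[100:180,240:340])
for i in range(1,n):
    if stt[i,4]>20: print(stt[i],c[i]+[240,100], onz(w,c[i]+[240,100],.1515))
# depth cloud using fisheye ray (depth along axis)
v,u=np.mgrid[:420,:560]; D,c0=frays(w,np.c_[u.ravel(),v.ravel()])
ax=np.array(w['R'])[2]; P=(c0+D*(w['depth'].ravel()/(D@ax))[:,None]).reshape(420,560,3)
np.save('P1.npy',P)
Q=P[75:225,180:360].reshape(-1,3)
for z0,z1 in((.055,.063),(.063,.0665),(.067,.07),(.07,.074),(.09,.103),(.103,.116),(.145,.16)):
    q=Q[(Q[:,2]>z0)&(Q[:,2]<z1)]
    if len(q)>3: print(z0,len(q),np.round(q.mean(0),4),np.round(q.min(0),4),np.round(q.max(0),4),cv2.minAreaRect((q[:,:2]*1000).astype(np.float32)), cv2.minEnclosingCircle((q[:,:2]*1000).astype(np.float32)))
E
```

```text
[66 27  6 12 26] [307.38461538 132.03846154] [[ 0.49541121 -0.08913175  0.1515    ]]
0.055 9294 [ 0.5341 -0.1226  0.0592] [ 0.4471 -0.1982  0.0551] [ 0.6196 -0.0255  0.063 ] ((533.1183471679688, -112.44627380371094), (171.09019470214844, 171.87109375), 58.422508239746094) ((533.166748046875, -111.8149642944336), 87.0833740234375)
0.063 921 [ 0.5245 -0.0745  0.0642] [ 0.4805 -0.1621  0.063 ] [ 0.5826 -0.0266  0.0665] ((527.4717407226562, -92.28707885742188), (80.65547180175781, 122.81298065185547), 16.606353759765625) ((527.4943237304688, -94.59637451171875), 70.38955688476562)
0.067 626 [ 0.5324 -0.1091  0.068 ] [ 0.4804 -0.1613  0.067 ] [ 0.5821 -0.046   0.07  ] ((529.2721557617188, -99.89482116699219), (80.69468688964844, 106.05193328857422), 17.22041893005371) ((530.7064819335938, -104.26946258544922), 60.998634338378906)
0.07 1148 [ 0.5324 -0.1119  0.0712] [ 0.4957 -0.1474  0.07  ] [ 0.5686 -0.0434  0.0739] ((527.2997436523438, -94.19408416748047), (60.80775451660156, 94.5375747680664), 17.10999870300293) ((527.1912231445312, -96.30708312988281), 53.107418060302734)
0.09 424 [ 0.5139 -0.0563  0.0986] [ 0.4859 -0.13    0.0901] [ 0.5506 -0.0343  0.103 ] ((515.7863159179688, -86.57159423828125), (53.936676025390625, 94.45201110839844), 15.852544784545898) ((522.6263427734375, -82.99642944335938), 48.94863510131836)
0.103 870 [ 0.5253 -0.1065  0.1057] [ 0.4899 -0.1282  0.103 ] [ 0.5487 -0.08    0.1156] ((522.1270751953125, -100.33821105957031), (31.07959747314453, 62.664485931396484), 40.56330871582031) ((519.0431518554688, -101.6558837890625), 32.74247360229492)
0.145 235 [ 0.4955 -0.0804  0.1491] [ 0.487  -0.0887  0.1451] [ 0.504  -0.0719  0.1509] ((495.43023681640625, -80.41582489013672), (16.746267318725586, 16.86756134033203), 86.5509033203125) ((495.52301025390625, -80.26222229003906), 8.705938339233398)
```

View pics/w1c.png

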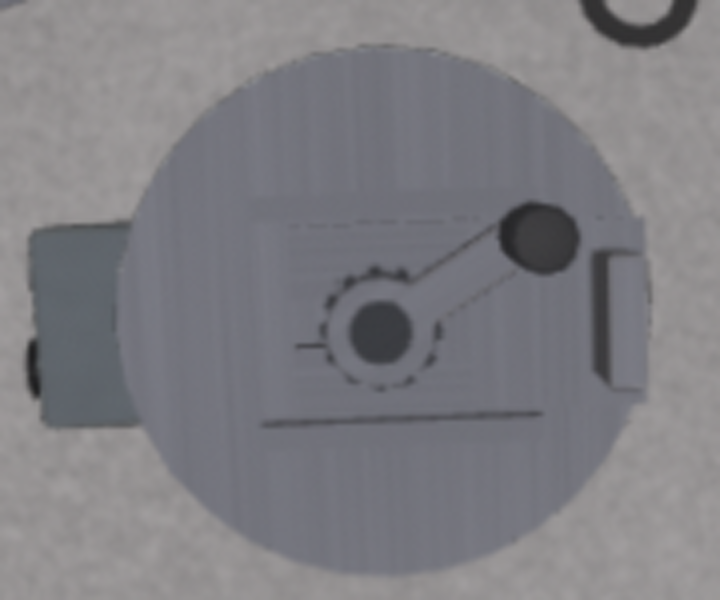

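```bash
python3 - <<'E'
from h import *
from meas import circ
import pickle
w=pickle.load(open('wrist1.pkl','rb')); P=np.load('P1.npy'); Q=P[75:225,180:360].reshape(-1,3)
C=np.array([.533,-.112])
q=Q[(Q[:,2]>.098)&(Q[:,2]<.116)&(np.hypot(*(Q[:,:2]-C).T)<.019)]
print('hub',len(q),np.median(q[:,2]),cv2.minEnclosingCircle((q[:,:2]*1000).astype(np.float32)))
print('hole',onz(w,[275,158],np.percentile(q[:,2],70)))
h=Q[(Q[:,2]>.096)&(Q[:,2]<.104)&(np.hypot(*(Q[:,:2]-C).T)>.06)]
r=cv2.minAreaRect((h[:,:2]*1000).astype(np.float32)); print('handle top',len(h),r,np.median(h[:,2]))
rim=Q[(Q[:,2]>.056)&(Q[:,2]<.062)]; hull=cv2.convexHull((rim[:,:2]*1000).astype(np.float32))[:,0]/1000
print('rim', circ(hull,.0875,C), hull.shape, np.hypot(*(hull-C).T).round(4).tolist()[:10])
s=Q[Q[:,2]>.13]; print('sleeve',cv2.minEnclosingCircle((s[:,:2]*1000).astype(np.float32)),np.percentile(s[:,2],[80,95,99]))
hc=np.array(r[0])/1000
for y in(16.5,17.5): 
    a=np.radians(y); print(y,'mill centre from handle',hc-.072*np.array([-np.sin(a),np.cos(a)]))
# tray
T=P[130:300,430:560].reshape(-1,3); q=T[(T[:,2]>.022)&(T[:,2]<.036)&(np.hypot(*(T[:,:2]-[.54,.31]).T)<.16)]
print('tray',cv2.minAreaRect((q[:,:2]*1000).astype(np.float32)))
E
```

```text
hub 653 0.10549729127921581 ((532.2778930664062, -112.09542083740234), 18.331010818481445)
hole [[ 0.53329244 -0.11253766  0.10630284]]
handle top 344 ((511.712158203125, -44.89212417602539), (39.01934814453125, 11.808317184448242), 16.385278701782227) 0.09881974975411034
rim (array([ 0.53358145, -0.11197972]), np.float64(0.0014300159529652481)) (60, 2) [0.0867, 0.0867, 0.0857, 0.0856, 0.0861, 0.0848, 0.085, 0.0851, 0.0854, 0.0852]
sleeve ((494.30316162109375, -95.24127197265625), 23.319562911987305) [0.47227171 0.47227171 0.47227171]
16.5 mill centre from handle [ 0.53216126 -0.11392715]
17.5 mill centre from handle [ 0.53336298 -0.11355974]
tray ((539.162353515625, 309.24871826171875), (213.17239379882812, 210.5914306640625), 73.56974029541016)
```

```bash
python3 - <<'E'
from h import *
s=st(); print(s['tcp_pos'],rel(s,[.4955,-.0803,.19]),rel(s,[.4955,-.0803,.113]))
E
```

```text
[ 0.55997983 -0.10120474  0.33067549] [ 0.14080536  0.03661246 -0.05672414] [ 0.21780512  0.03663234 -0.05653559]
```

Emit:
play_rows --pt "0.02 0.01 -0.01 0" --pt "0.05 0.02 -0.03 0" --pt "0.08 0.03 -0.045 0" --pt "0.11 0.0366 -0.0567 0" --pt "0.135 0.0366 -0.0567 0" --pt "0.14 0.0366 -0.0567 0" --pt "0.14 0.0366 -0.0567 0" --pt "0.14 0.0366 -0.0567 0"

```text
t: 3.3
tcp_pos: [0.4968, -0.0804, 0.1921]
tool_rot: [-0.091, 0.701, 0.09, 0.701]
force: [0.8, -0.9, 0.3]
finger_gap: 0.45
```

```bash
python3 - <<'E'
from h import *
import pickle
s=st(); print(s['t'],s['tcp_pos'],rel(s,[.4955,-.0803,.113]),s['force'])
w=cam('wrist'); pickle.dump(w,open('wrist2.pkl','wb')); cv2.imwrite('pics/wrist2.png',w['image'])
v,u=np.mgrid[:420,:560]; D,c0=frays(w,np.c_[u.ravel(),v.ravel()])
ax=np.array(w['R'])[2]; P=(c0+D*(w['depth'].ravel()/(D@ax))[:,None]).reshape(-1,3)
k=(np.hypot(*(P[:,:2]-[.495,-.08]).T)<.016)&(P[:,2]>.143)&(P[:,2]<.16); q=P[k]; print(len(q),q.mean(0),q[:,2].max(),cv2.minEnclosingCircle((q[:,:2]*1000).astype(np.float32)))
k=(np.hypot(*(P[:,:2]-[.533,-.112]).T)<.018)&(P[:,2]>.1)&(P[:,2]<.116); q=P[k]; print('hub',len(q),q.mean(0),cv2.minEnclosingCircle((q[:,:2]*1000).astype(np.float32)))
E
```

```text
3.3 [ 0.49676274 -0.08037583  0.19208507] [ 0.07908427  0.00054785 -0.00119477] [ 0.83682855 -0.85777106  0.34313744]
652 [ 0.49439861 -0.08083492  0.14875035] 0.15137917437769025 ((495.4919738769531, -80.47566223144531), 8.950908660888672)
hub 907 [ 0.52735099 -0.11334299  0.10545707] ((531.6019287109375, -111.94873046875), 17.037906646728516)
```

View pics/wrist2.png

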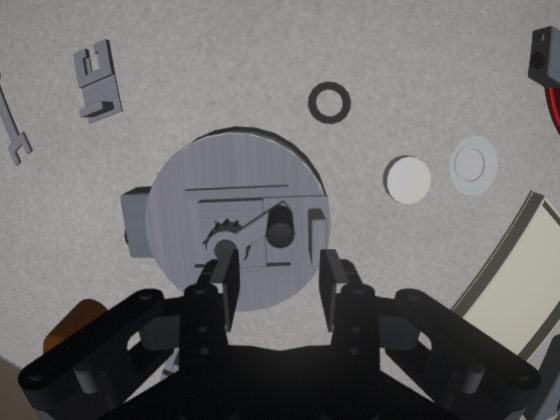

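The sleeve sits centred between the jaws at (280,225), with its top at z = 0.151, matching the earlier estimate. I descend now.

Emit:
play_rows --pt "0.02 0.0006 -0.001 0" --pt "0.045 0.0006 -0.001 0" --pt "0.065 0.0006 -0.001 0" --pt "0.076 0.0006 -0.001 0" --pt "0.079 0.0006 -0.001 0" --pt "0.079 0.0006 -0.001 0" --pt "0.079 0.0006 -0.001 0" --pt "0.079 0.0006 -0.001 0"

```text
t: 4.15
tcp_pos: [0.4965, -0.0806, 0.1142]
tool_rot: [-0.092, 0.7, 0.089, 0.702]
force: [0.1, 0.0, -0.4]
finger_gap: 0.452
```

```bash
python3 - <<'E'
from h import *
s=st(); print(s['t'],s['tcp_pos'],rel(s,[.4955,-.0804,.113]),s['force'],s['q'])
E
```

```text
4.15 [ 0.49653638 -0.08061461  0.1141632 ] [ 0.00115966  0.00047503 -0.00095011] [ 0.0742305   0.01174416 -0.41876868] [-0.38246068  0.54936552  1.84463605 -0.00239165  0.74391526 -2.20848273]
```

Emit:
play_rows --pt "0 0.0004 -0.001 0" --pt "0 0.0004 -0.001 0" --pt "0 0.0004 -0.001 0" --pt "0 0.0004 -0.001 0" --pt "0 0.0004 -0.001 0" --pt "0 0.0004 -0.001 0" --claw 0 --force 20

```text
t: 4.75
tcp_pos: [0.4955, -0.0804, 0.1145]
tool_rot: [-0.092, 0.7, 0.089, 0.702]
force: [-1.1, 2.1, 5.8]
finger_gap: 0.204
```

```bash
cat > circ.py <<'E'
from h import *
import sys
# target on circle: python circ.py cx cy r z0 a0(start angle deg) a1.. angles
def plan(cx,cy,r,angs,zs,off=(0,0)):
    s=st(); p=s['tcp_pos']; rad=p[:2]-[cx,cy]
    a=np.degrees(np.arctan2(rad[1],rad[0])); f=s['force']; u=rad/np.hypot(*rad); t=np.array([u[1],-u[0]])
    print('t',s['t'],'tcp',np.round(p,4),'ang',round(a,2),'r',round(np.hypot(*rad),5),'gap',round(s['finger_gap'],3))
    print('force',np.round(f,2),'rad',round(f[:2]@u,2),'cw-tan',round(f[:2]@t,2),'q6',round(s['q'][5],3))
    for A,z in zip(angs,zs):
        b=np.radians(A); print(A,np.round(rel(s,[cx+r*np.cos(b),cy+r*np.sin(b),z]),4).tolist())
E
python3 - <<'E'
from circ import *
plan(.5331,-.1128,.050,[137,135,133,131,129,127],[.113+.01*(139-a)/360 for a in (137,135,133,131,129,127)])
E
```

```text
t 4.75 tcp [ 0.4955 -0.0804  0.1145] ang 139.22 r 0.0496 gap 0.204
force [-1.12  2.06  5.8 ] rad 2.19 cw-tan 0.83 q6 -2.209
137 [0.0014, 0.0014, 0.0014]
135 [0.0014, 0.0023, 0.0029]
133 [0.0013, 0.0032, 0.0044]
131 [0.0013, 0.004, 0.006]
129 [0.0012, 0.0047, 0.0075]
127 [0.0012, 0.0054, 0.0091]
```

Emit:
play_rows --pt "0 0.0007 0.0008 0" --pt "0 0.0014 0.0016 0" --pt "0 0.0023 0.003 0" --pt "0 0.0032 0.0045 0" --pt "-0.0002 0.004 0.006 0"

```text
t: 5.25
tcp_pos: [0.4999, -0.0755, 0.1147]
tool_rot: [-0.092, 0.701, 0.089, 0.702]
force: [-4.3, -3.9, 3.4]
finger_gap: 0.206
```

```bash
python3 - <<'E'
from circ import *
A=list(range(128,107,-3)); plan(.5331,-.1128,.050,A,[.1145+.01*(139-a)/360 for a in A])
E
```

```text
t 5.25 tcp [ 0.4999 -0.0755  0.1147] ang 131.67 r 0.04992 gap 0.206
force [-4.27 -3.87  3.43] rad -0.05 cw-tan -5.76 q6 -2.195
128 [-0.0002, 0.0014, 0.0029]
125 [-0.0002, 0.0024, 0.0053]
122 [-0.0003, 0.0032, 0.0078]
119 [-0.0004, 0.0039, 0.0103]
116 [-0.0005, 0.0045, 0.0129]
113 [-0.0006, 0.005, 0.0154]
110 [-0.0007, 0.0053, 0.018]
```

It gives clockwise: steady 5.8 N drag and no radial load. I continue.

Emit:
play_rows --pt "-0.0002 0.0014 0.0029 0" --pt "-0.0002 0.0024 0.0053 0" --pt "-0.0003 0.0032 0.0078 0" --pt "-0.0004 0.0039 0.0103 0" --pt "-0.0005 0.0045 0.0129 0" --pt "-0.0006 0.005 0.0154 0" --pt "-0.0007 0.0053 0.018 0"

```text
t: 5.95
tcp_pos: [0.5158, -0.0656, 0.1152]
tool_rot: [-0.092, 0.701, 0.09, 0.701]
force: [-2.9, -3.6, 2.4]
finger_gap: 0.201
```

```bash
python3 - <<'E'
from circ import *
A=list(range(107,70,-3)); plan(.5331,-.1128,.050,A,[.1145+.01*(139-a)/360 for a in A])
E
```

```text
t 5.95 tcp [ 0.5158 -0.0656  0.1152] ang 110.1 r 0.05025 gap 0.201
force [-2.89 -3.63  2.4 ] rad -2.41 cw-tan -3.96 q6 -2.165
107 [-0.0002, -0.0001, 0.0027]
104 [-0.0003, -0.0, 0.0053]
101 [-0.0004, -0.0001, 0.008]
98 [-0.0004, -0.0004, 0.0106]
95 [-0.0005, -0.0008, 0.0132]
92 [-0.0006, -0.0013, 0.0157]
89 [-0.0007, -0.0019, 0.0183]
86 [-0.0008, -0.0027, 0.0208]
83 [-0.0008, -0.0036, 0.0232]
80 [-0.0009, -0.0046, 0.0256]
77 [-0.001, -0.0058, 0.028]
74 [-0.0011, -0.0071, 0.0302]
71 [-0.0012, -0.0085, 0.0325]
```

Emit:
play_rows --pt "-0.0002 -0.0001 0.0027 0" --pt "-0.0003 0 0.0053 0" --pt "-0.0004 -0.0001 0.008 0" --pt "-0.0004 -0.0004 0.0106 0" --pt "-0.0005 -0.0008 0.0132 0" --pt "-0.0006 -0.0013 0.0157 0" --pt "-0.0007 -0.0019 0.0183 0" --pt "-0.0008 -0.0027 0.0208 0" --pt "-0.0008 -0.0036 0.0232 0" --pt "-0.0009 -0.0046 0.0256 0"

```text
t: 6.95
tcp_pos: [0.5404, -0.0626, 0.1157]
tool_rot: [-0.092, 0.702, 0.09, 0.7]
force: [-5.5, -1.9, 3.1]
finger_gap: 0.198
```

```bash
python3 - <<'E'
from circ import *
A=list(range(77,40,-3)); plan(.5331,-.1128,.050,A,[.1145+.01*(139-a)/360 for a in A])
E
```

```text
t 6.95 tcp [ 0.5404 -0.0626  0.1157] ang 81.73 r 0.05071 gap 0.198
force [-5.53 -1.93  3.06] rad -2.7 cw-tan -5.19 q6 -2.145
77 [-0.0005, -0.0024, 0.0035]
74 [-0.0006, -0.0037, 0.0057]
71 [-0.0007, -0.0051, 0.0079]
68 [-0.0008, -0.0066, 0.0101]
65 [-0.0008, -0.0082, 0.0121]
62 [-0.0009, -0.01, 0.0141]
59 [-0.001, -0.0118, 0.016]
56 [-0.0011, -0.0137, 0.0178]
53 [-0.0012, -0.0157, 0.0194]
50 [-0.0013, -0.0178, 0.021]
47 [-0.0014, -0.02, 0.0224]
44 [-0.0014, -0.0223, 0.0238]
41 [-0.0015, -0.0246, 0.025]
```

Emit:
play_rows --pt "-0.0003 -0.0012 0.0018 0" --pt "-0.0005 -0.0024 0.0035 0" --pt "-0.0006 -0.0037 0.0057 0" --pt "-0.0007 -0.0051 0.0079 0" --pt "-0.0008 -0.0066 0.0101 0" --pt "-0.0008 -0.0082 0.0121 0" --pt "-0.0009 -0.01 0.0141 0" --pt "-0.001 -0.0118 0.016 0" --pt "-0.0011 -0.0137 0.0178 0" --pt "-0.0012 -0.0157 0.0194 0" --pt "-0.0013 -0.0178 0.021 0"

```text
t: 8.05
tcp_pos: [0.5652, -0.0739, 0.1168]
tool_rot: [-0.091, 0.702, 0.091, 0.7]
force: [-3.4, 3.0, 3.0]
finger_gap: 0.2
```

```bash
python3 - <<'E'
from circ import *
A=list(range(47,7,-3)); plan(.5331,-.1128,.050,A,[.1145+.01*(139-a)/360 for a in A])
E
```

```text
t 8.05 tcp [ 0.5652 -0.0739  0.1168] ang 50.48 r 0.05049 gap 0.2
force [-3.38  3.04  3.03] rad 0.19 cw-tan -4.54 q6 -2.152
47 [-0.0003, -0.0028, 0.0013]
44 [-0.0003, -0.0051, 0.0026]
41 [-0.0004, -0.0074, 0.0039]
38 [-0.0005, -0.0097, 0.0049]
35 [-0.0006, -0.0122, 0.0059]
32 [-0.0007, -0.0147, 0.0068]
29 [-0.0008, -0.0172, 0.0075]
26 [-0.0009, -0.0197, 0.008]
23 [-0.0009, -0.0223, 0.0085]
20 [-0.001, -0.0249, 0.0088]
17 [-0.0011, -0.0275, 0.009]
14 [-0.0012, -0.0301, 0.009]
11 [-0.0013, -0.0328, 0.0089]
8 [-0.0014, -0.0354, 0.0087]
```

Emit:
play_rows --pt "-0.0003 -0.0026 0.0016 0" --pt "-0.0003 -0.0049 0.0029 0" --pt "-0.0004 -0.0072 0.0042 0" --pt "-0.0005 -0.0095 0.0052 0" --pt "-0.0006 -0.012 0.0062 0" --pt "-0.0007 -0.0145 0.0071 0" --pt "-0.0008 -0.017 0.0078 0" --pt "-0.0009 -0.0195 0.0083 0" --pt "-0.0009 -0.0221 0.0088 0" --pt "-0.001 -0.0247 0.0091 0" --pt "-0.0011 -0.0273 0.0093 0"

```text
t: 9.15
tcp_pos: [0.5815, -0.0981, 0.1179]
tool_rot: [-0.091, 0.702, 0.091, 0.7]
force: [-1.9, 3.7, 1.3]
finger_gap: 0.203
```

```bash
python3 - <<'E'
from circ import *
A=list(range(14,-26,-3)); plan(.5334,-.1126,.050,A,[.1145+.01*(139-a)/360 for a in A])
E
```

```text
t 9.15 tcp [ 0.5815 -0.0981  0.1179] ang 16.82 r 0.05028 gap 0.203
force [-1.9   3.69  1.34] rad -0.75 cw-tan -4.08 q6 -2.183
14 [-0.0, -0.0025, -0.0003]
11 [-0.0001, -0.0051, -0.0004]
8 [-0.0002, -0.0077, -0.0006]
5 [-0.0003, -0.0103, -0.001]
2 [-0.0004, -0.0128, -0.0015]
-1 [-0.0004, -0.0154, -0.0021]
-4 [-0.0005, -0.0179, -0.0029]
-7 [-0.0006, -0.0203, -0.0038]
-10 [-0.0007, -0.0227, -0.0048]
-13 [-0.0008, -0.0251, -0.006]
-16 [-0.0008, -0.0274, -0.0073]
-19 [-0.0009, -0.0296, -0.0087]
-22 [-0.001, -0.0317, -0.0102]
-25 [-0.0011, -0.0338, -0.0118]
```

Emit:
play_rows --pt "0 -0.0025 -0.0002 0" --pt "-0.0001 -0.0051 -0.0003 0" --pt "-0.0002 -0.0077 -0.0005 0" --pt "-0.0003 -0.0103 -0.0009 0" --pt "-0.0004 -0.0128 -0.0014 0" --pt "-0.0004 -0.0154 -0.002 0" --pt "-0.0005 -0.0179 -0.0028 0" --pt "-0.0006 -0.0203 -0.0037 0" --pt "-0.0007 -0.0227 -0.0047 0" --pt "-0.0008 -0.0251 -0.0059 0" --pt "-0.0008 -0.0274 -0.0072 0"

```text
t: 10.25
tcp_pos: [0.582, -0.1267, 0.1189]
tool_rot: [-0.091, 0.702, 0.09, 0.701]
force: [0.4, 5.0, 2.8]
finger_gap: 0.202
```

```bash
python3 - <<'E'
from circ import *
A=list(range(-19,-60,-3)); plan(.5334,-.1126,.050,A,[.1145+.01*(139-a)/360 for a in A])
E
```

```text
t 10.25 tcp [ 0.582  -0.1267  0.1189] ang -16.21 r 0.05057 gap 0.202
force [0.38 4.99 2.81] rad -1.03 cw-tan -4.9 q6 -2.228
-19 [0.0, -0.0018, -0.0018]
-22 [-0.0, -0.0039, -0.0033]
-25 [-0.0001, -0.006, -0.0049]
-28 [-0.0002, -0.0079, -0.0066]
-31 [-0.0003, -0.0098, -0.0085]
-34 [-0.0004, -0.0116, -0.0104]
-37 [-0.0004, -0.0133, -0.0124]
-40 [-0.0005, -0.0148, -0.0145]
-43 [-0.0006, -0.0163, -0.0167]
-46 [-0.0007, -0.0176, -0.0189]
-49 [-0.0008, -0.0188, -0.0212]
-52 [-0.0008, -0.0199, -0.0236]
-55 [-0.0009, -0.0209, -0.0261]
-58 [-0.001, -0.0217, -0.0285]
```

Emit:
play_rows --pt "0 -0.0018 -0.0015 0" --pt "0 -0.0039 -0.003 0" --pt "-0.0001 -0.006 -0.0047 0" --pt "-0.0002 -0.0079 -0.0064 0" --pt "-0.0003 -0.0098 -0.0083 0" --pt "-0.0004 -0.0116 -0.0102 0" --pt "-0.0004 -0.0133 -0.0122 0" --pt "-0.0005 -0.0148 -0.0143 0" --pt "-0.0006 -0.0163 -0.0165 0" --pt "-0.0007 -0.0176 -0.0188 0"

```text
t: 11.25
tcp_pos: [0.5687, -0.149, 0.1198]
tool_rot: [-0.091, 0.701, 0.09, 0.701]
force: [3.5, 3.2, 1.7]
finger_gap: 0.202
```

```bash
python3 - <<'E'
from circ import *
A=list(range(-47,-80,-1)); plan(.5334,-.1126,.050,A,[.1145+.01*(139-a)/360 for a in A])
E
```

```text
t 11.25 tcp [ 0.5687 -0.149   0.1198] ang -45.91 r 0.0507 gap 0.202
force [3.52 3.24 1.73] rad 0.13 cw-tan -4.79 q6 -2.272
-47 [0.0002, 0.0002, -0.0012]
-48 [0.0001, -0.0003, -0.0019]
-49 [0.0001, -0.0006, -0.0027]
-50 [0.0001, -0.001, -0.0035]
-51 [0.0001, -0.0014, -0.0043]
-52 [0.0, -0.0017, -0.0051]
-53 [0.0, -0.0021, -0.0059]
-54 [-0.0, -0.0024, -0.0067]
-55 [-0.0, -0.0027, -0.0075]
-56 [-0.0001, -0.003, -0.0084]
-57 [-0.0001, -0.0033, -0.0092]
-58 [-0.0001, -0.0036, -0.01]
-59 [-0.0001, -0.0038, -0.0109]
-60 [-0.0002, -0.004, -0.0117]
-61 [-0.0002, -0.0043, -0.0125]
-62 [-0.0002, -0.0045, -0.0134]
-63 [-0.0003, -0.0047, -0.0142]
-64 [-0.0003, -0.0048, -0.0151]
-65 [-0.0003, -0.005, -0.0159]
-66 [-0.0003, -0.0052, -0.0168]
-67 [-0.0004, -0.0053, -0.0177]
-68 [-0.0004, -0.0054, -0.0185]
-69 [-0.0004, -0.0055, -0.0194]
-70 [-0.0004, -0.0056, -0.0203]
-71 [-0.0005, -0.0057, -0.0211]
-72 [-0.0005, -0.0057, -0.022]
-73 [-0.0005, -0.0058, -0.0229]
-74 [-0.0006, -0.0058, -0.0238]
-75 [-0.0006, -0.0058, -0.0246]
-76 [-0.0006, -0.0058, -0.0255]
-77 [-0.0006, -0.0058, -0.0264]
-78 [-0.0007, -0.0057, -0.0272]
-79 [-0.0007, -0.0057, -0.0281]
```

Emit:
play_rows --pt "0 -0.0002 -0.001 0" --pt "0.0001 -0.0007 -0.0022 0" --pt "0.0001 -0.0013 -0.0035 0" --pt "0 -0.002 -0.0051 0" --pt "0 -0.0027 -0.0067 0" --pt "-0.0001 -0.0033 -0.0084 0" --pt "-0.0001 -0.0039 -0.01 0" --pt "-0.0002 -0.0043 -0.0116 0" --pt "-0.0002 -0.0048 -0.0133 0"

```text
t: 12.15
tcp_pos: [0.5573, -0.1574, 0.1202]
tool_rot: [-0.092, 0.701, 0.09, 0.701]
force: [4.2, 2.1, 2.9]
finger_gap: 0.205
```

```bash
python3 - <<'E'
from circ import *
A=list(range(-62,-84,-1)); plan(.5334,-.1126,.0503,A,[.1145+.01*(139-a)/360 for a in A])
E
```

```text
t 12.15 tcp [ 0.5573 -0.1574  0.1202] ang -61.96 r 0.05079 gap 0.205
force [4.25 2.1  2.94] rad 0.14 cw-tan -4.74 q6 -2.294
-62 [0.0001, 0.0005, -0.0001]
-63 [0.0001, 0.0003, -0.001]
-64 [0.0001, 0.0001, -0.0019]
-65 [0.0001, -0.0001, -0.0027]
-66 [0.0, -0.0002, -0.0036]
-67 [0.0, -0.0003, -0.0045]
-68 [-0.0, -0.0005, -0.0053]
-69 [-0.0, -0.0006, -0.0062]
-70 [-0.0001, -0.0007, -0.0071]
-71 [-0.0001, -0.0007, -0.0079]
-72 [-0.0001, -0.0008, -0.0088]
-73 [-0.0002, -0.0008, -0.0097]
-74 [-0.0002, -0.0009, -0.0106]
-75 [-0.0002, -0.0009, -0.0115]
-76 [-0.0002, -0.0009, -0.0123]
-77 [-0.0003, -0.0008, -0.0132]
-78 [-0.0003, -0.0008, -0.0141]
-79 [-0.0003, -0.0008, -0.015]
-80 [-0.0004, -0.0007, -0.0158]
-81 [-0.0004, -0.0006, -0.0167]
-82 [-0.0004, -0.0005, -0.0176]
-83 [-0.0004, -0.0004, -0.0185]
```

Emit:
play_rows --pt "0 -0.0002 -0.001 0" --pt "0 -0.0004 -0.002 0" --pt "0 -0.0006 -0.003 0" --pt "0 -0.0007 -0.004 0" --pt "0 -0.0008 -0.005 0"

```text
t: 12.65
tcp_pos: [0.5528, -0.1597, 0.1204]
tool_rot: [-0.092, 0.701, 0.09, 0.702]
force: [3.2, 2.4, 3.7]
finger_gap: 0.204
```

Emit:
play_rows --pt "0 -0.0001 -0.0008 0" --pt "0 -0.0002 -0.0016 0"

```text
t: 12.85
tcp_pos: [0.5513, -0.1603, 0.1204]
tool_rot: [-0.092, 0.701, 0.09, 0.702]
force: [3.8, 1.7, 2.8]
finger_gap: 0.199
```

```bash
python3 - <<'E'
from circ import *
plan(.5334,-.1126,.0503,[-74,-76,-78],[.1205]*3)
E
```

```text
t 12.85 tcp [ 0.5513 -0.1603  0.1204] ang -69.45 r 0.05095 gap 0.199
force [3.82 1.7  2.77] rad -0.25 cw-tan -4.17 q6 -2.303
-74 [-0.0001, 0.0004, -0.004]
-76 [-0.0001, 0.0004, -0.0058]
-78 [-0.0001, 0.0004, -0.0076]
```

Emit:
play_rows --pt "0 0 -0.0008 0" --pt "0 -0.0001 -0.0016 0"

```text
t: 13.05
tcp_pos: [0.5498, -0.1609, 0.1205]
tool_rot: [-0.092, 0.701, 0.09, 0.702]
force: [4.6, 1.1, 3.0]
finger_gap: 0.203
```

Emit:
play_rows --pt "0 0 -0.0008 0" --pt "-0.0001 0 -0.0016 0"

```text
t: 13.25
tcp_pos: [0.5482, -0.1614, 0.1205]
tool_rot: [-0.092, 0.701, 0.09, 0.702]
force: [4.0, 2.4, 3.0]
finger_gap: 0.205
```

```bash
python3 - <<'E'
from circ import *
plan(.5334,-.1126,.0503,[-74,-76,-78],[.1205]*3)
E
```

```text
t 13.25 tcp [ 0.5482 -0.1614  0.1205] ang -73.08 r 0.05096 gap 0.205
force [4.   2.43 3.04] rad -1.16 cw-tan -4.53 q6 -2.308
-74 [0.0, 0.0006, -0.0008]
-76 [0.0, 0.0006, -0.0026]
-78 [0.0, 0.0007, -0.0043]
```

Emit:
play_rows --pt "0 0.0001 -0.0007 0" --pt "0 0.0001 -0.0014 0"

```text
t: 13.45
tcp_pos: [0.5469, -0.1618, 0.1206]
tool_rot: [-0.092, 0.701, 0.09, 0.702]
force: [4.9, 1.8, 3.5]
finger_gap: 0.201
```

Emit:
play_rows --pt "0 0.0001 -0.0007 0" --pt "0 0.0002 -0.0014 0"

```text
t: 13.65
tcp_pos: [0.5457, -0.1621, 0.1206]
tool_rot: [-0.092, 0.7, 0.089, 0.702]
force: [5.3, 0.8, 1.8]
finger_gap: 0.203
```

Emit:
play_rows --pt "0 0.0001 -0.0007 0" --pt "0 0.0002 -0.0014 0"

```text
t: 13.85
tcp_pos: [0.5449, -0.1622, 0.1207]
tool_rot: [-0.092, 0.7, 0.089, 0.703]
force: [5.0, 1.6, 3.8]
finger_gap: 0.202
```

Emit:
play_rows --pt "0 0.0001 -0.0006 0" --pt "0 0.0001 -0.0012 0"

```text
t: 14.05
tcp_pos: [0.5444, -0.1624, 0.1207]
tool_rot: [-0.092, 0.699, 0.089, 0.703]
force: [6.8, 3.5, 2.5]
finger_gap: 0.202
```

Emit:
play_rows --pt "0 0.0001 -0.0006 0" --pt "0 0.0001 -0.001 0"

```text
t: 14.25
tcp_pos: [0.5443, -0.1625, 0.1207]
tool_rot: [-0.092, 0.699, 0.089, 0.704]
force: [6.6, 2.7, 1.6]
finger_gap: 0.207
```

Emit:
play_rows --pt "0 0.0001 -0.0008 0" --pt "0 0.0002 -0.0015 0" --pt "0 0.0002 -0.0015 0"

```text
t: 14.55
tcp_pos: [0.5439, -0.1625, 0.1208]
tool_rot: [-0.092, 0.698, 0.088, 0.705]
force: [6.4, 4.1, 1.0]
finger_gap: 0.201
```

```bash
python3 - <<'E'
from circ import *
plan(.5334,-.1126,.0503,[-78],[.1205])
s=cam('scene'); cv2.imwrite('pics/s3.png',cv2.resize(s['image'][170:260,215:320],None,fx=5,fy=5,interpolation=cv2.INTER_CUBIC))
s=cam('side'); cv2.imwrite('pics/d3.png',cv2.resize(s['image'][195:285,245:350],None,fx=5,fy=5,interpolation=cv2.INTER_CUBIC))
E
```

```text
t 14.55 tcp [ 0.5439 -0.1625  0.1208] ang -78.09 r 0.05099 gap 0.201
force [6.42 4.05 1.  ] rad -2.64 cw-tan -7.12 q6 -2.316
-78 [0.0003, 0.0007, 0.0001]
```

View pics/s3.png

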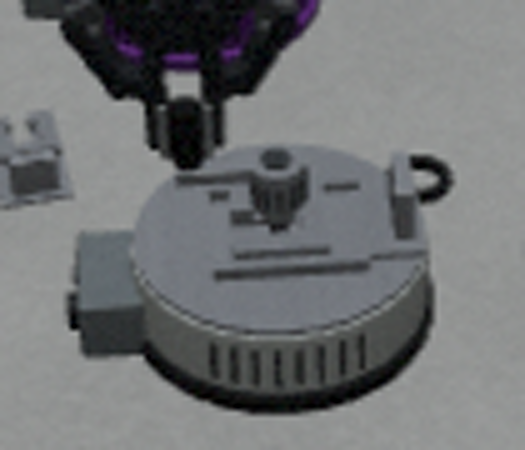

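View pics/d3.png

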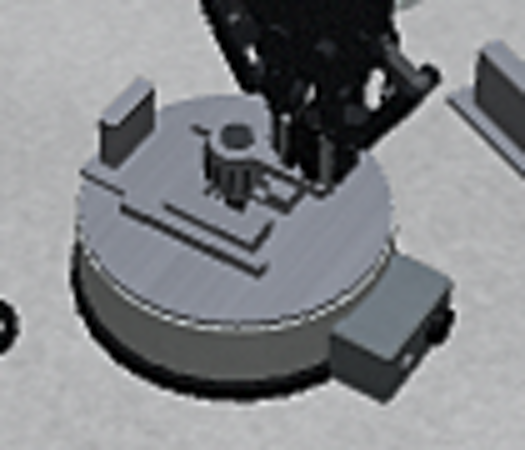

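The crank arm now points over the switch-box side (mill -y). The last three steps barely moved it while the drag rose from 4.5 to about 7 N, which I read as the stop. I ease off slightly and release.

Emit:
play_rows --pt "0 0.0002 0.0004 0" --pt "0 0.0002 0.0004 0" --pt "0 0.0002 0.0004 0"

```text
t: 14.95
tcp_pos: [0.5447, -0.1622, 0.1207]
tool_rot: [-0.092, 0.697, 0.088, 0.705]
force: [5.6, 2.3, 2.1]
finger_gap: 0.202
```

Emit:
play_rows --pt "0 0 0 0" --pt "0 0 0 0" --pt "0 0 0 0" --pt "0 0 0 0" --pt "0 0 0 0" --claw 45

```text
t: 15.45
tcp_pos: [0.5441, -0.1622, 0.1205]
tool_rot: [-0.092, 0.698, 0.089, 0.705]
force: [0.5, -0.3, 1.0]
finger_gap: 0.447
```

```bash
python3 - <<'E'
from circ import *
plan(.5334,-.1126,.0503,[],[])
s=st(); print(np.round(s['M'],4),yawy(s))
E
```

```text
t 15.45 tcp [ 0.5441 -0.1622  0.1205] ang -77.8 r 0.05073 gap 0.447
force [ 0.48 -0.26  0.96] rad 0.35 cw-tan -0.42 q6 -2.316
[[ 0.0102 -0.2531  0.9674]
 [-0.0035  0.9674  0.2531]
 [-0.9999 -0.0059  0.009 ]] 104.66044474010374
```

Emit:
play_rows --pt "-0.01 0 0 0" --pt "-0.03 0 0 0" --pt "-0.06 0 0 0" --pt "-0.09 0 0 0" --pt "-0.12 0 0 0" --pt "-0.14 0 0.01 0" --pt "-0.16 0 0.02 0" --pt "-0.16 0 0.02 0" --pt "-0.16 0 0.02 0"

```text
t: 16.35
tcp_pos: [0.5613, -0.1564, 0.2808]
tool_rot: [-0.092, 0.698, 0.089, 0.705]
force: [0.9, 0.4, -1.5]
finger_gap: 0.449
```

```bash
cat > look.py <<'E'
from h import *
from meas import circ
import pickle,sys
def wp(w):
    v,u=np.mgrid[:420,:560]; D,c0=frays(w,np.c_[u.ravel(),v.ravel()])
    ax=np.array(w['R'])[2]; return (c0+D*(w['depth'].ravel()/(D@ax))[:,None])
E
python3 - <<'E'
from look import *
s=st(); print(s['t'],s['tcp_pos'],s['force'],s['q'])
w=cam('wrist'); pickle.dump(w,open('wrist4.pkl','wb')); cv2.imwrite('pics/wrist4.png',w['image'])
P=wp(w)
k=(np.hypot(*(P[:,:2]-[.544,-.162]).T)<.02)&(P[:,2]>.147)&(P[:,2]<.17); q=P[k]; c,_=cv2.minEnclosingCircle((q[:,:2]*1000).astype(np.float32)); print('sleeve',len(q),np.percentile(q[:,2],[50,90,99]),c,_)
k=(np.hypot(*(P[:,:2]-[.533,-.112]).T)<.0185)&(P[:,2]>.106)&(P[:,2]<.126); q=P[k]; print('hub',len(q),np.median(q[:,2]),cv2.minEnclosingCircle((q[:,:2]*1000).astype(np.float32)))
k=(np.hypot(*(P[:,:2]-[.5125,-.0435]).T)<.03)&(P[:,2]>.096)&(P[:,2]<.104); q=P[k]; print('handle',len(q),np.median(q[:,2]),cv2.minAreaRect((q[:,:2]*1000).astype(np.float32)))
E
```

```text
16.35 [ 0.5613445  -0.15640981  0.28077925] [ 0.91529901  0.4190674  -1.5141099 ] [-4.63982076e-01  4.12354834e-01  1.49018208e+00  1.19876318e-03
  1.22840697e+00 -2.29148689e+00]
sleeve 359 [0.1550892  0.15615436 0.15702348] (547.76220703125, -161.23330688476562) 8.911150932312012
hub 820 0.11153014694766064 ((533.4261474609375, -113.24250030517578), 17.15460968017578)
handle 396 0.09891475842152542 ((512.2931518554688, -44.47162628173828), (39.60407638549805, 12.619089126586914), 19.52457046508789)
```

View pics/wrist4.png

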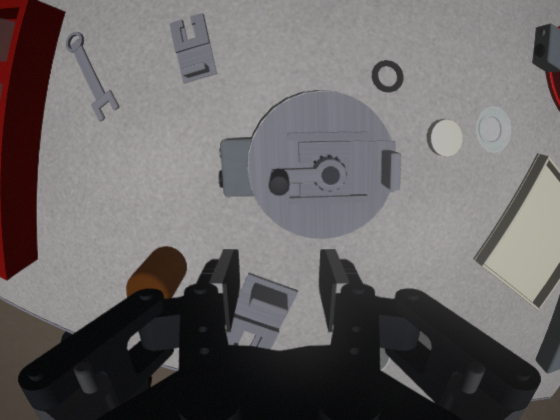

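The wrist view shows the sleeve (279,182) on the switch-box side of the hub (330,175). Hub to sleeve is -73.3° world, or -90° in the mill frame, and the nut has risen 6 mm. The sleeve lay 3.7 mm behind the TCP, so the pads slipped along it at about 7 N, above the nut's turning drag, which confirms the stop. Next is the handle (391,170).

```bash
python3 - <<'E'
from h import *
s=st(); 
for z in(.17,.12,.071): print(rel(s,[.5120,-.0446,z]))
E
```

```text
[ 0.1091318   0.1208015  -0.01960655]
[ 0.15913002  0.12103309 -0.0199596 ]
[ 0.20812827  0.12126006 -0.02030558]
```

Emit:
play_rows --pt "0.01 0.02 -0.005 -1" --pt "0.03 0.05 -0.01 -2" --pt "0.05 0.08 -0.015 -2" --pt "0.07 0.11 -0.02 -2" --pt "0.09 0.1208 -0.0196 -2" --pt "0.109 0.1208 -0.0196 -2" --pt "0.109 0.1208 -0.0196 -2" --pt "0.109 0.1208 -0.0196 -2" --claw 40

```text
t: 17.2
tcp_pos: [0.5112, -0.0446, 0.1694]
tool_rot: [-0.103, 0.698, 0.101, 0.701]
force: [0.3, -0.0, 0.4]
finger_gap: 0.397
```

```bash
python3 - <<'E'
from look import *
s=st(); print(s['t'],s['tcp_pos'],s['force'],yawy(s))
w=cam('wrist'); cv2.imwrite('pics/wrist5.png',w['image'])
P=wp(w)
k=(np.hypot(*(P[:,:2]-[.5125,-.0435]).T)<.03)&(P[:,2]>.096)&(P[:,2]<.104); q=P[k]; r=cv2.minAreaRect((q[:,:2]*1000).astype(np.float32)); print('handle',len(q),np.median(q[:,2]),r)
c=np.array(r[0])/1000
print(rel(s,[*c,.11]),rel(s,[*c,.071]))
E
```

```text
17.2 [ 0.51115811 -0.04461267  0.16937016] [ 0.31674612 -0.04653781  0.4209292 ] 106.65504840040288
handle 927 0.09883937393762221 ((511.7657165527344, -44.816078186035156), (38.79034423828125, 11.724754333496094), 17.084354400634766)
[ 0.05937288 -0.0001604   0.00024803] [ 9.83722223e-02 -2.33612030e-05  6.68730936e-05]
```

View pics/wrist5.png

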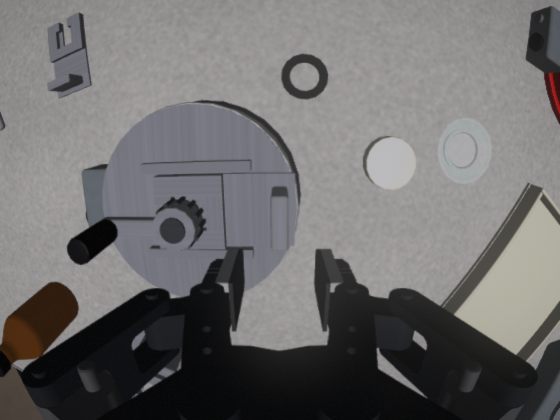

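The handle (280,215) is centred between the jaws, so I descend and close.

Emit:
play_rows --pt "0.02 0 0 0" --pt "0.045 0 0 0" --pt "0.07 0 0 0" --pt "0.09 0 0 0" --pt "0.097 0 0 0" --pt "0.097 0 0 0" --pt "0.097 0 0 0"

```text
t: 17.95
tcp_pos: [0.5135, -0.0456, 0.0741]
tool_rot: [-0.104, 0.697, 0.101, 0.703]
force: [-0.0, 0.1, 0.2]
finger_gap: 0.4
```

Emit:
play_rows --pt "0 0 0 0" --pt "0 0 0 0" --pt "0 0 0 0" --pt "0 0 0 0" --pt "0 0 0 0" --pt "0 0 0 0" --claw 0 --force 40

```text
t: 18.55
tcp_pos: [0.5145, -0.0458, 0.0755]
tool_rot: [-0.104, 0.696, 0.1, 0.704]
force: [0.7, 0.5, 5.8]
finger_gap: 0.129
```

```bash
python3 - <<'E'
from h import *
s=st(); print(s['tcp_pos'],s['force'],s['ft_torque'],yawy(s),np.round(s['M'],4))
a=np.radians(16.7); d=np.array([-np.sin(a),np.cos(a),0]); print('dir in tool',s['M'].T@d)
E
```

```text
[ 0.51446074 -0.04581215  0.07545298] [0.65473522 0.51573295 5.83876919] [ 0.22386419  0.09942951 -0.02306934] 106.61330128280855 [[ 0.012  -0.2859  0.9582]
 [-0.0039  0.9582  0.286 ]
 [-0.9999 -0.0071  0.0104]]
dir in tool [-0.0071464   0.99997343 -0.00143887]
```

Emit:
play_rows --pt "0 0.001 0 0" --pt "0 0.002 0 0" --pt "0 0.0035 0 0" --pt "0 0.005 0 0" --force 60

```text
t: 18.95
tcp_pos: [0.5135, -0.0413, 0.0755]
tool_rot: [-0.105, 0.695, 0.1, 0.704]
force: [0.1, -1.2, 0.1]
finger_gap: 0.128
```

```bash
python3 - <<'E'
from look import *
s=st(); print(s['tcp_pos'],s['force'],s['ft_torque'],yawy(s))
w=cam('wrist'); cv2.imwrite('pics/wrist6.png',w['image'])
E
```

```text
[ 0.51347682 -0.0413027   0.07554437] [ 0.11121412 -1.20379428  0.05648593] [-0.17848484  0.00193158  0.02488784] 106.62767459710038
```

View pics/wrist6.png

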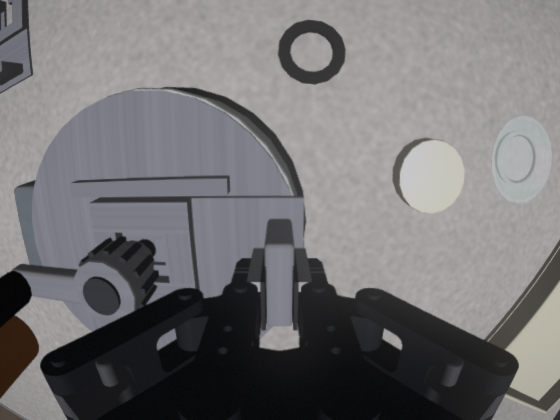

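The handle is gripped and the plate is moving with only 1.2 N, so I continue the slide.

Emit:
play_rows --pt "0 0.003 0 0" --pt "0 0.006 0 0" --pt "0 0.01 0 0" --pt "0 0.014 0 0" --pt "-0.0001 0.018 0 0" --pt "-0.0001 0.022 0 0" --pt "-0.0002 0.026 0 0"

```text
t: 19.7
tcp_pos: [0.5056, -0.0156, 0.0755]
tool_rot: [-0.104, 0.696, 0.1, 0.704]
force: [0.3, -0.5, -1.0]
finger_gap: 0.126
```

Emit:
play_rows --pt "0 0.003 0 0" --pt "0 0.007 0 0" --pt "-0.0001 0.011 0 0" --pt "-0.0001 0.015 0 0" --pt "-0.0001 0.019 0 0" --pt "-0.0002 0.023 0 0" --pt "-0.0002 0.027 0 0" --pt "-0.0003 0.031 0 0" --pt "-0.0003 0.035 0 0" --pt "-0.0003 0.035 0 0"

```text
t: 20.7
tcp_pos: [0.4949, 0.0187, 0.0754]
tool_rot: [-0.104, 0.696, 0.101, 0.703]
force: [-0.2, 0.6, -2.4]
finger_gap: 0.125
```

```bash
python3 - <<'E'
from look import *
s=st(); print(s['t'],s['tcp_pos'],s['force'],s['ft_torque'],yawy(s),np.hypot(*(s['tcp_pos'][:2]-[.5145,-.0458])))
w=cam('wrist'); cv2.imwrite('pics/wrist7.png',w['image'])
E
```

```text
20.7 [0.49493237 0.01866335 0.07535021] [-0.19564063  0.62201029 -2.44530074] [0.0896173  0.05897874 0.0335354 ] 106.65699707788752 0.06736776438609744
```

View pics/wrist7.png

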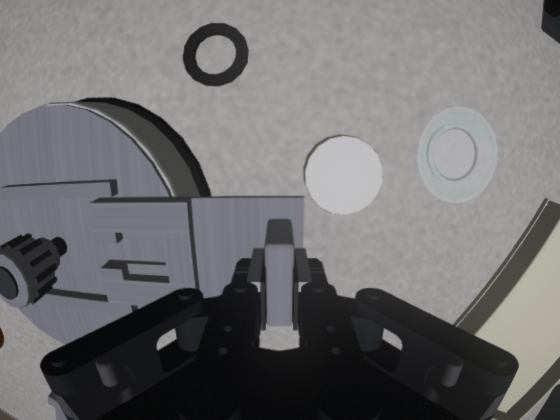

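```bash
python3 - <<'E'
from h import *
import pickle
c=pickle.load(open('scene0.pkl','rb')); P=pts(c).reshape(-1,3); I=c['image'].reshape(-1,3).astype(int)
k=(I[:,2]>100)&(I[:,1]<50)&(I[:,0]<50)&(P[:,1]>0)&(P[:,0]>.1)&(P[:,2]<.2); q=P[k]; print(q.min(0),q.max(0),q.mean(0))
s=st(); print(rel(s,[.5264,.3522,.16]))
E
```

```text
[0.1554671  0.21659058 0.00666434] [0.33101802 0.38817789 0.10774924] [0.25792648 0.30049517 0.05741606]
[-0.0855358   0.31023086  0.12650744]
```

Emit:
play_rows --pt "-0.005 0 0 0" --pt "-0.015 0 0 0" --pt "-0.03 0 0 0" --pt "-0.05 0 0 0" --pt "-0.07 0 0 0" --pt "-0.08 0 0 0" --pt "-0.08 0 0 0"

```text
t: 21.45
tcp_pos: [0.4952, 0.0185, 0.1571]
tool_rot: [-0.105, 0.694, 0.1, 0.705]
force: [0.3, -0.0, -3.7]
finger_gap: 0.125
```

```bash
python3 - <<'E'
from look import *
s=st(); print(s['t'],s['tcp_pos'],s['force'],s['ft_torque'],yawy(s))
print(rel(s,[.5264,.3522,.155]))
c=cam('scene'); cv2.imwrite('pics/s8.png',c['image']); c=cam('side'); cv2.imwrite('pics/d8.png',c['image'])
E
```

```text
21.45 [0.49523904 0.01845503 0.15710653] [ 0.28514607 -0.00845276 -3.65210171] [ 0.16084442  0.02544865 -0.0034442 ] 106.64439219651749
[0.00110206 0.31084246 0.12544679]
```

View pics/s8.png

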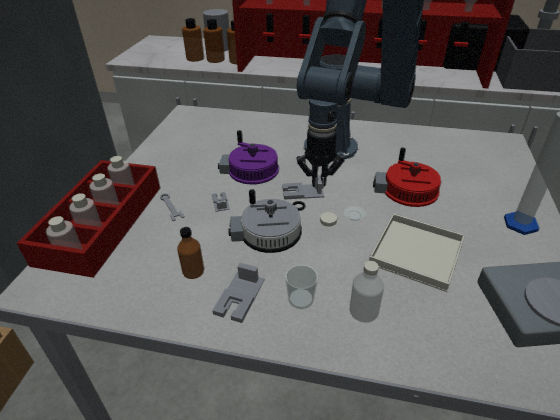

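View pics/d8.png

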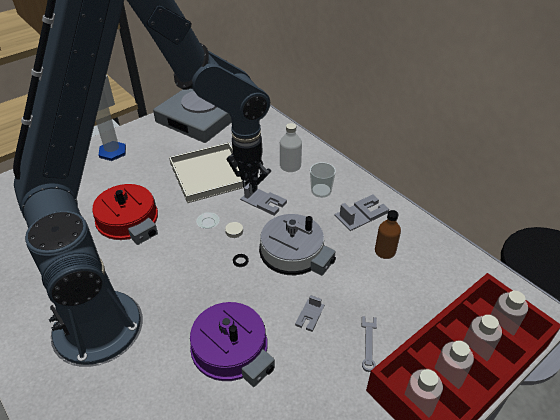

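The plate hangs level from the gripper (side 265,200), clear of the nut. The crank is still at the switch-box side and the bystanders look undisturbed. I carry the plate over to the tray.

Emit:
play_rows --pt "0 0.01 0.004 0" --pt "0 0.03 0.012 0" --pt "0 0.055 0.022 0" --pt "0 0.085 0.034 0" --pt "0 0.115 0.046 0" --pt "0 0.145 0.058 0" --pt "0 0.175 0.07 0" --pt "0 0.205 0.083 0" --pt "0 0.235 0.095 0" --pt "0 0.265 0.107 0" --pt "0 0.29 0.117 0" --pt "0 0.305 0.123 0" --pt "0 0.311 0.1254 0" --pt "0 0.311 0.1254 0" --pt "0 0.311 0.1254 0"

```text
t: 23.05
tcp_pos: [0.5245, 0.3515, 0.1539]
tool_rot: [-0.104, 0.696, 0.1, 0.703]
force: [0.7, -0.5, -3.1]
finger_gap: 0.127
```

```bash
python3 - <<'E'
from look import *
s=st(); print(s['t'],s['tcp_pos'],s['force'],s['q'])
print(rel(s,[.5264,.3522,.07]),rel(s,[.5264,.3522,.02]))
w=cam('wrist'); cv2.imwrite('pics/wrist9.png',w['image'])
c=cam('scene'); cv2.imwrite('pics/s9.png',cv2.resize(c['image'][150:320,320:520],None,fx=3.5,fy=3.5,interpolation=cv2.INTER_CUBIC))
E
```

```text
23.05 [0.52448845 0.35147737 0.1539434 ] [ 0.70565674 -0.53836752 -3.10317986] [ 0.41772932  0.62478415  1.49050784 -0.00998386  1.0192759  -1.43781949]
[0.08395364 0.0007786  0.00136064] [0.13395059 0.00115541 0.000957  ]
```

View pics/wrist9.png

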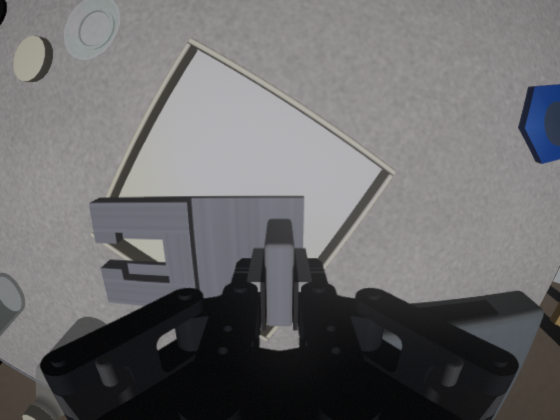

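View pics/s9.png

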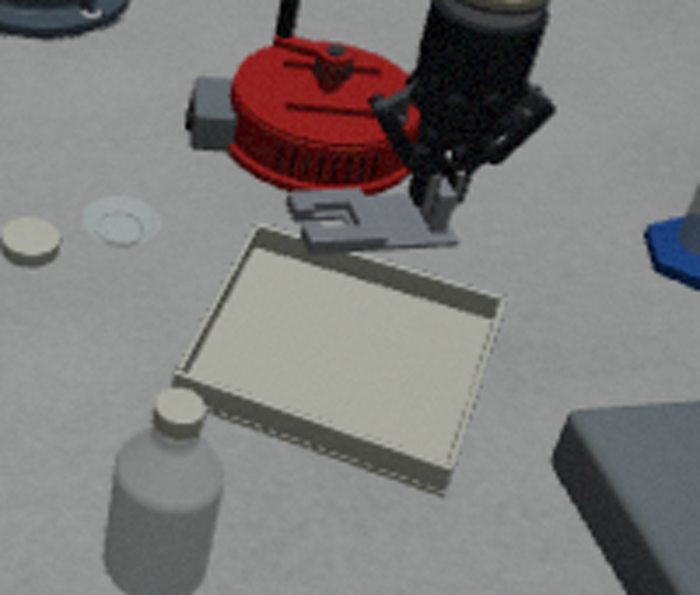

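```bash
python3 - <<'E'
from look import *
s=st(); w=cam('wrist'); P=wp(w)
q=P[(P[:,2]>.12)&(P[:,2]<.16)&(P[:,1]<.42)&(P[:,1]>.22)&(P[:,0]<.58)&(np.hypot(*(P[:,:2]-s['tcp_pos'][:2]).T)<.13)]; print('plate pts',len(q),q.mean(0),q.min(0),q.max(0))
q=P[(P[:,2]>.024)&(P[:,2]<.036)&(np.hypot(*(P[:,:2]-[.54,.31]).T)<.16)]; print('rim',len(q),cv2.minAreaRect((q[:,:2]*1000).astype(np.float32)))
for uv,z in(([192,42],.03),([392,172],.03),([265,338],.03),([108,192],.03)): print(onz(w,uv,z))
q=P[(abs(P[:,2]-.005)<.006)&(np.hypot(*(P[:,:2]-[.54,.31]).T)<.09)]; print('floor z',np.median(q[:,2]))
E
```

```text
plate pts 15703 [0.52897768 0.3026447  0.14549379] [0.4911679  0.2461714  0.13646417] [0.57983815 0.36495485 0.15999291]
rim 3680 ((539.3145141601562, 309.4276123046875), (210.97975158691406, 210.87063598632812), 73.60907745361328)
[[0.41387022 0.24277766 0.03      ]]
[[0.47094552 0.43554164 0.03      ]]
[[0.66477789 0.37744483 0.03      ]]
[[0.559956   0.19613342 0.03      ]]
floor z 0.003967414217990739
```

Emit:
play_rows --pt "0.01 0.001 0.001 0" --pt "0.03 0.001 0.001 0" --pt "0.05 0.001 0.001 0" --pt "0.07 0.001 0.001 0" --pt "0.09 0.001 0.001 0" --pt "0.105 0.001 0.001 0" --pt "0.115 0.001 0.001 0" --pt "0.122 0.001 0.001 0" --pt "0.125 0.001 0.001 0" --pt "0.125 0.001 0.001 0"

```text
t: 24.2
tcp_pos: [0.5272, 0.3521, 0.0295]
tool_rot: [-0.104, 0.696, 0.1, 0.703]
force: [-0.3, 0.4, -2.4]
finger_gap: 0.129
```

```bash
python3 - <<'E'
from look import *
s=st(); print(s['t'],s['tcp_pos'],s['force'],s['ft_torque'])
P=wp(cam('wrist'))
d=(P[:,:2]-s['tcp_pos'][:2]); a=np.radians(16.7); y=d@[-np.sin(a),np.cos(a)]; x=d@[np.cos(a),np.sin(a)]
for y0,y1 in((-40,-25),(-25,-12)):
  k=(x<-.012)&(x>-.028)&(y*1000>y0)&(y*1000<y1)&(P[:,2]<.05); print('plate top z',k.sum(),np.median(P[k,2]))
E
```

```text
24.2 [0.52715461 0.3521059  0.02947769] [-0.25978173  0.39820215 -2.40757993] [0.09399443 0.04557573 0.00831373]
plate top z 876 0.016968932261084993
plate top z 786 0.016944242059687767
```

Emit:
play_rows --pt "0.002 0 0 0" --pt "0.004 0 0 0" --pt "0.006 0 0 0" --pt "0.007 0 0 0" --pt "0.008 0 0 0" --pt "0.008 0 0 0"

```text
t: 24.85
tcp_pos: [0.5274, 0.3522, 0.0217]
tool_rot: [-0.104, 0.696, 0.1, 0.704]
force: [-0.5, -0.4, -2.9]
finger_gap: 0.126
```

Emit:
play_rows --pt "0.0006 0 0 0" --pt "0.0012 0 0 0" --pt "0.0012 0 0 0"

```text
t: 25.15
tcp_pos: [0.5274, 0.3521, 0.0206]
tool_rot: [-0.104, 0.696, 0.1, 0.704]
force: [-0.6, -0.2, -2.9]
finger_gap: 0.126
```

Emit:
play_rows --pt "0.0007 0 0 0" --pt "0.0014 0 0 0" --pt "0.0014 0 0 0"

```text
t: 25.45
tcp_pos: [0.5274, 0.3522, 0.0205]
tool_rot: [-0.104, 0.696, 0.1, 0.704]
force: [-2.0, -1.4, 6.1]
finger_gap: 0.126
```

Contact: Fz went from -2.9 to +6 N. I release and retreat.

Emit:
play_rows --pt "0 0 0 0" --pt "0 0 0 0" --pt "0 0 0 0" --pt "0 0 0 0" --pt "0 0 0 0" --claw 45

```text
t: 25.95
tcp_pos: [0.5274, 0.3522, 0.0204]
tool_rot: [-0.104, 0.696, 0.1, 0.704]
force: [-0.0, 0.0, -0.9]
finger_gap: 0.45
```

Emit:
play_rows --pt "-0.01 0 0 0" --pt "-0.03 0 0 0" --pt "-0.06 0 0 0" --pt "-0.1 0 0 0" --pt "-0.14 0 0 0" --pt "-0.18 0 0 0" --pt "-0.21 0 0 0" --pt "-0.23 0 0 0" --pt "-0.23 0 0 0"

```text
t: 26.85
tcp_pos: [0.5266, 0.354, 0.2549]
tool_rot: [-0.103, 0.693, 0.101, 0.707]
force: [0.3, 0.2, 0.3]
finger_gap: 0.453
```

```bash
python3 - <<'E'
from look import *
s=st(); print(s['t'],s['tcp_pos'],s['force'])
w=cam('wrist'); cv2.imwrite('pics/wrist10.png',w['image']); P=wp(w)
q=P[(P[:,2]>.035)&(P[:,2]<.06)&(np.hypot(*(P[:,:2]-[.527,.352]).T)<.03)]; h=cv2.minAreaRect((q[:,:2]*1000).astype(np.float32)); print('handle',len(q),np.median(q[:,2]),h)
# plate top plane: 4mm zone & thick zone
d=P[:,:2]-np.array(h[0])/1000; a=np.radians(16.7); y=d@[-np.sin(a),np.cos(a)]; x=d@[np.cos(a),np.sin(a)]
for n,y0,y1 in(('thin',-38,-14),('thick',-94,-60)):
  for x0,x1 in((-28,-14),(14,28)):
    k=(x*1000<x1)&(x*1000>x0)&(y*1000>y0)&(y*1000<y1)&(P[:,2]<.05); print(n,x0,k.sum(),np.round(np.median(P[k,2]),4))
c=cam('scene'); cv2.imwrite('pics/s10.png',c['image']); d=cam('side'); cv2.imwrite('pics/d10.png',d['image'])
from meas import circ
for n,c in(('scene',c),('side',d)):
  P=pts(c).reshape(-1,3); I=c['image'].reshape(-1,3)
  q=P[(np.hypot(*(P[:,:2]-[.548,-.161]).T)<.025)&(P[:,2]>.122)&(P[:,2]<.17)&(I.max(1)<75)]
  if len(q)>5: print(n,'sleeve',circ(q,.009,q[:,:2].mean(0)),len(q),np.percentile(q[:,2],[95,99]))
E
```

```text
26.85 [0.52660548 0.35402264 0.25494479] [0.31356423 0.24360603 0.31327997]
handle 401 0.043902555958811484 ((525.7094116210938, 351.68914794921875), (40.00957107543945, 11.170351028442383), 16.62405014038086)
thin -28 229 0.0079
thin 14 209 0.008
thick -28 324 0.0159
thick 14 321 0.0159
scene sleeve (array([ 0.54777185, -0.15820826]), np.float64(0.0008421069053913387)) 69 [0.15631812 0.15866992]
side sleeve (array([ 0.54688581, -0.16070735]), np.float64(0.0013148743256064842)) 82 [0.15693385 0.15791666]
```

View pics/s10.png

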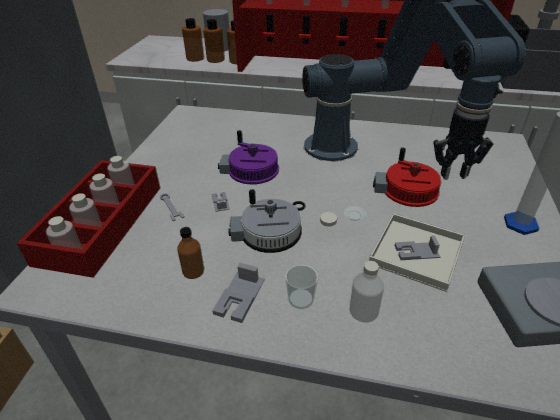

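View pics/wrist10.png

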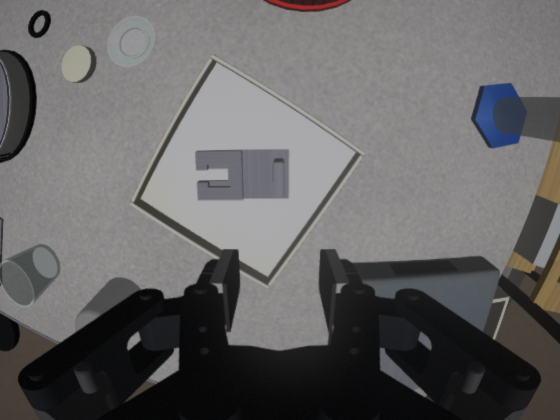

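Final looks: the plate lies in the tray (scene 417,248) with its top at 8/8 mm (thin part) and 16/16 mm (thick part) left and right, so it is flat. The sleeve is still at -90° in the mill frame and the bystanders look in place.

```bash
python3 -c "
from station import manip
print(manip.sign_off(), manip.sense()['t'])"
```

```text
the job is handed in; nothing more can be done
the job is handed in; nothing more can be done
```

The plate is off the mill and lying flat in the white wash tray, with the crank nut left backed off at its stop; I handed the job in at about 27 s. The hand-in gives no verdict.

- **Crank:** I pinched the sleeve at 20 N and led it clockwise from about 122° to -90° in the mill frame (about 0.59 turn). The drag was a steady 4 to 6 N. At the end the sleeve stayed put while the push rose to about 7 N and the pads slipped, which I took as the stop. The nut had risen about 6 mm.
- **Plate:** It slid out about 67 mm along the guides with roughly 1 N of pull. I then lifted it clear, carried it level and set it down near the middle of the tray.
- **Last checks:** The plate's top reads the same left and right (8 mm thin part, 16 mm thick part). That is about 1 mm low throughout, which is camera bias. The sleeve is still at -90°, the gripper is clear and open, and the bystanders look unmoved in the pictures.
- **Disagreement:** The side and scene cameras differ by 2 to 3 mm on the sleeve's sideways position. Its height comes out at about 136 to 137 mm against the 135.7 mm needed, so that margin is small compared with the camera error.

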